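Bolt and lock the workshop tool chest

TASK

Lock up the blue tool chest: slide its bolt fully home, then take the steel shackle out of the wooden rack, stand its legs in the two holes of the brass lock block astride the bolt and press it down until it clicks and stays down by itself. Press gently, feeling for the click: too hard a push (above about 35 N) damages the lock, and the tools and other things lying about must stay where they are.

Things in the scene. Friction and masses are not known exactly. Their poses are not given: they have to be found in the camera images.
- chest: Blue steel tool chest, 250 x 360 x 85 mm high, fixed to the bench; origin at the centre of its underside, z up, hinges on +x, handle on -x. On its lid, at x = -20 mm, stand the brass lock block (y = -90 mm) and the dark steel bolt carrier (y = -50 to +120 mm), both 48 mm tall, with the bolt on top.
- bolt (a joint): Sliding bolt: flat steel bar 34 mm wide, 6 mm thick. 0 = drawn back, 0.060 m = home at its stop; grows as it slides along the chest's -y, across the lock block (bar top 7 mm above the block). Friction 4 N; stays where left. Only when it is home (within 3 mm) does its waist (22 mm wide, 24 mm long) leave the block's two holes free.
- bolt_knob (a point): Centre of the upright round steel knob on the bolt, 16 mm thick (head 19 mm), reaching from 16 mm below this point to 16 mm above it. Moves with the bolt. Axes as the chest's.
- shackle: Loose steel U-shaped shackle, 0.25 kg, 90 mm high, 58 mm wide over its legs; origin midway between the leg tips, at tip height. Legs round, 14 mm thick, axes 44 mm apart, ends tapering to 6 mm over the last 8 mm, a locking notch 10 to 17 mm above the tips, bevelled at its upper edge. At the start it stands upright in the rack's holes.
- shackle_mid (a point): Middle of the shackle: midway between the legs, 45 mm above the leg tips, 38 mm below the axis of the crown (the straight bar at the top, 14 mm thick, 26 mm long between the bends, where it can be gripped across its thickness). z points from tips to crown, x from leg to leg; the shackle is the same turned half round.
- rack: Wooden storage block 110 x 60 x 45 mm high, fixed to the bench, to one side of the chest (which side varies); origin at the centre of its underside. Two loose holes, 18 mm wide and 37 mm deep, 22 mm either side along its x, in which the shackle stands.
- lock_mouth (a point): Middle of the top face of the brass lock block (88 x 50 x 48 mm), 133 mm above the bench, midway between its two upright round holes (17 mm wide, 22 mm either side along this point's x). Axes as the chest's. With the shackle locked, shackle_mid is 0 to 15 mm above this point and stays there by itself.
- hole_a (a point): Mouth of the lock's hole on the -x side. In each hole a spring plunger meets the leg tip about 20 mm down and pushes up (together 5 N, rising to 10 N); hidden spring pawls snap into the leg notches when the tips are about 38 mm down. Both depths differ by up to 6.5 mm either way, together, from one time to the next: not to be seen, only felt.
- hole_b (a point): Mouth of the lock's hole on the +x side. Pressing the shackle to the click takes up to about 15 N; the force dips at the click, and some 1.5 mm further down is a hard stop. Let go too soon, the shackle is pushed back up by about 18 mm. More than 35 N between shackle and lock damages it.
- bin: Yellow open parts bin 130 x 100 x 50 mm, fixed, on the other side of the chest from the rack; bystander
- screwdriver: orange-handled screwdriver, 190 mm, lying on the chest lid behind the lock; bystander. Origin as placed on its underside.
- mallet: hammer with wooden handle, 280 mm, lying on the bench; bystander. Origin as placed on its underside.
- wrench: steel wrench, 170 mm, lying on the bench; bystander. Origin as placed on its underside.
- brush: dust brush, 200 mm, lying on the bench; bystander. Origin as placed on its underside.
- offcut_a: dark timber offcut 110 x 60 x 22 mm; bystander. Origin as placed on its underside.
- offcut_b: pale timber offcut 90 x 45 x 30 mm; bystander. Origin as placed on its underside.
- tin: round closed tin, 74 mm across, 110 mm high, standing; bystander. Origin as placed on its underside.
Not all that is in view belongs to the job. What is shaped like the shackle but green or orange is not meant.

How it is judged:
By the outcome, as a careful person would: the job done as asked, in the order asked, and still so for the second after the job is handed in, with the robot touching nothing.
It also fails if it takes over 59 s, if anything falls off the work surface, if the arm or the gripper's body presses on something with over 40 N, if the wrist force passes 120 N, or if a joint passes its speed limit or range.

ROBOT

A 7-joint arm with a two-finger parallel gripper is mounted at the origin on the work surface. World frame = base frame: x ahead of the robot, y to its left, z up, the work surface at z = 0. Lengths are in m, angles in rad, forces in N, time in s.
With the tool pointing down it reaches from about 0.4 to 0.85 m from the base axis. Payload 4.5 kg.
Tool frame: the origin (TCP) lies on the centre line of the jaws, within the pads' length; the fingertips stand 8 mm ahead of it and the grasp point (between the pads) lies 11 mm behind it; z points along the fingers, x is the direction in which the jaws open and shut, and the axes are right-handed (so a half turn about z gives the same grasp; the last joint's range is limited). The gripper opens to 88 mm and grips with 3 to 60 N. Pads are 18 mm wide; open, the fingers measure 123 mm over their backs; the gripper's body (75 mm by 187 mm) begins 45 mm behind the grasp point.
Start: joints at [1.224, 0.689, -0.195, 1.565, 0.157, 0.902, -0.215], TCP at [0.232, -0.58, 0.213] pointing down, gripper open.
Joint ranges: [-3.01, 3.01], [-0.46, 2.08], [-1.47, 1.51], [0.13, 2.56], [-1, 4.14], [0.04, 2.09], [-2.66, 2.66]. Speed limits (rad/s): [2.57, 2.57, 3.14, 3.14, 3.14, 3.14, 3.14].

INTERFACE

Orientations are given as a unit quaternion [x, y, z, w].
In Python, from plant import get_state, snapshot, finish_job, boxes_of, pinpoint gives the robot as it stands.
- The arm moves only by the shell command python3 -m creep 'ROWS' [FORCE]. ROWS is JSON, a list of rows, each an object with "hand": the finger opening in m, from 0 to 0.0881; "slide": the shift along the tool's x, y, z in m, a list of three; "turn": the turn about the tool's z in degrees. A call has 1 to 5 rows; each row shifts and turns the commanded pose from where the row before left it, along the tool's axes as they then stand; what a row does not reach is not made up. A row lasts 1/8 s, in which the tool goes at most 62.5 mm and 10.7 degrees, less where a joint would pass 70% of its speed; a pose out of reach is approached as far as the arm can. A call is refused whole if a number of a shift passes 0.0625 or a number of a turn 10.7, either way. A call with a gripper value outside its range is refused whole. The fingers move at their own pace and stop on an object; FORCE is the grip in N (left out, the last holds). Time passes only in rows, so rows that do not move let the fingers close. It gives the time, the measured TCP pose, the force and the opening at its end, in the units of the state.
- get_state(): the state, without advancing time (a new reading comes with each control period).
- snapshot(name): name is "side" or "top"; returns a dict with "frame" (400x640x3 uint8, red, green, blue), "depth" (400x640 float32, m along the optical axis (not along the pixel's ray), 0 where there is no reading), "mtx" (3x3 intrinsics, pixels), "camera_from_world" (4x4, takes a point from world to camera coordinates). Camera axes: x right, y down, z forward; pixel columns grow to the right and rows downward; lengths in m; the calibration is good to about 2 mm. A picture is of the moment at which its call begins.
- finish_job(): hands the job in, once; it reports no verdict.
Trained networks look in a picture, given as the dict that the camera call returned (one of the last four; its "shot" number tells which), for a name from the list of things; names that differ only in an ending like _2 or _b are one class to them, and where a whole thing is asked for, a point or a joint stands for the part that bears it (a point fixed in the world has none). Each returns a list of dicts, best first, with "conf" (0 to 1); they miss things now and then, are a little off and sometimes report something else, mostly with a low value. They report only what shows in the picture. A call takes as long as a camera call. They do not tell look-alikes from the thing itself.
- boxes_of(target, picture): "uv" ([column, row] in pixels, amid what is visible of it).
- pinpoint(target, picture): "uv" ([column, row] in pixels: a listed point, or the origin of a listed thing).
The state is a dict: "clock": time; "q": joint angles; "qd": joint speeds; "joint_torque": joint torques, N m; "tool_pos": TCP position; "eef_rot": TCP orientation; "contact_force": force on the tool from outside, world axes, zero at the start; "moment": the same for the moment, N m; "opening": opening from 0.0 (shut) to 1.0 (fully open).
Only numpy, scipy, OpenCV 4.12 (cv2) and the standard library are available. Lean on these libraries where they do the work, as an engineer would, in place of code of your own. Each camera call takes 0.05 s, during which the arm holds its last target.

## Working session

There is one attempt and no reset: what is moved stays moved. The work goes in short steps, Python scripts to look and compute and a shell command to move; the robot and the scene stay as the last step left them, time stands still between calls to the robot, and variables do not carry over. Pictures are saved under pics/ and viewed, and the job is handed in when it is done.

```bash
ls; mkdir -p pics
cat > h.py <<'E'
import numpy as np, cv2
from plant import *
def save(n,f,crop=None,s=1):
    f=f[...,::-1]
    if crop: f=f[crop[1]:crop[3],crop[0]:crop[2]]
    if s!=1: f=cv2.resize(f,None,fx=s,fy=s,interpolation=cv2.INTER_CUBIC)
    cv2.imwrite('pics/'+n,f)
def back(p,uv,r=1):
    u,v=int(round(uv[0])),int(round(uv[1]))
    d=p['depth'][max(v-r,0):v+r+1,max(u-r,0):u+r+1]; d=np.median(d[d>0]) if (d>0).any() else np.nan
    c=np.linalg.inv(p['mtx'])@[uv[0],uv[1],1]*d
    return (np.linalg.inv(p['camera_from_world'])@[*c,1])[:3]
def tri(pa,ua,pb,ub):
    P=[p['mtx']@p['camera_from_world'][:3] for p in(pa,pb)]
    X=cv2.triangulatePoints(P[0],P[1],np.array(ua,float).reshape(2,1),np.array(ub,float).reshape(2,1))[:,0]
    X=X[:3]/X[3]
    e=[np.linalg.norm(((P[i]@[*X,1])[:2]/(P[i]@[*X,1])[2])-u) for i,u in enumerate((ua,ub))]
    return X,e
def proj(p,X):
    w=p['mtx']@(p['camera_from_world']@[*X,1])[:3]; return w[:2]/w[2]
E
python3 - <<'E'
from h import *
np.set_printoptions(precision=4,suppress=True)
s=get_state();print(s)
S=snapshot('side');T=snapshot('top')
save('s0.png',S['frame']);save('t0.png',T['frame'])
for n in ['bolt_knob','shackle_mid','shackle','lock_mouth','hole_a','hole_b','rack','chest']:
    a=pinpoint(n,S);b=pinpoint(n,T)
    print(n,'S',[(np.round(x['uv'],1),round(x['conf'],2)) for x in a[:4]],'T',[(np.round(x['uv'],1),round(x['conf'],2)) for x in b[:4]])
    if a and b: print('  tri',*tri(S,a[0]['uv'],T,b[0]['uv']))
E
```

```text
pics
{'clock': 0.0, 'q': array([ 1.2238,  0.69  , -0.1945,  1.5663,  0.1573,  0.9025, -0.2151]), 'qd': array([ 0.0004, -0.0002, -0.    , -0.0024,  0.0002, -0.0009,  0.0001]), 'joint_torque': array([  0.0001, -52.7558,  -1.2666, -15.3431,  -0.0525,   0.0067,
         0.0002]), 'tool_pos': array([ 0.232 , -0.5796,  0.2123]), 'eef_rot': array([ 0.8282, -0.5605, -0.0008, -0.0005]), 'contact_force': array([0.0288, 0.1779, 0.5163]), 'moment': array([-0.0015, -0.009 , -0.0385]), 'opening': 1.0014890124343345}
bolt_knob S [(array([295. , 194.3]), 0.65), (array([279.3, 195. ]), 0.5)] T [(array([223.3, 232.9]), 0.6), (array([301.4, 186.4]), 0.57)]
  tri [0.4519 0.3172 0.2969] [np.float64(9.584426688120534), np.float64(14.562575777647893)]
shackle_mid S [(array([333.5, 323.6]), 0.84), (array([289.3, 287.3]), 0.67), (array([289.9, 306.9]), 0.52), (array([311.9, 268.9]), 0.5)] T [(array([183.8, 235.4]), 0.6), (array([199.4, 272.1]), 0.53), (array([219. , 227.5]), 0.43), (array([256. , 231.6]), 0.4)]
  tri [0.3602 0.471  0.0722] [np.float64(21.160660893754844), np.float64(24.59933825261364)]
shack
[... 754 characters left out ...]
 np.float64(10.771423756009012)]
hole_b S [(array([323.2, 174.5]), 0.98), (array([337.1, 173.5]), 0.6)] T [(array([366. , 209.7]), 0.87), (array([367.1, 192.5]), 0.87)]
  tri [ 0.5363 -0.0755  0.1376] [np.float64(6.153206684429124), np.float64(10.771423756009012)]
rack S [(array([289.5, 304.8]), 0.8), (array([334.8, 162.9]), 0.18)] T [(array([223.3, 230.2]), 0.71)]
  tri [ 0.464   0.381  -0.0041] [np.float64(0.24128509113872926), np.float64(0.30357286851443516)]
chest S [(array([309. , 223.2]), 0.77), (array([328.7, 174.9]), 0.67), (array([390.8, 213.3]), 0.46)] T [(array([336.5, 198.9]), 0.73)]
  tri [ 0.5719  0.0001 -0.0116] [np.float64(0.37495096025618524), np.float64(0.5823831773054717)]
```

View pics/s0.png

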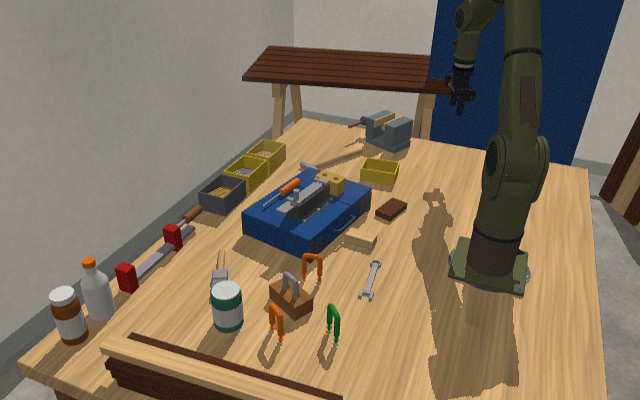

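View pics/t0.png

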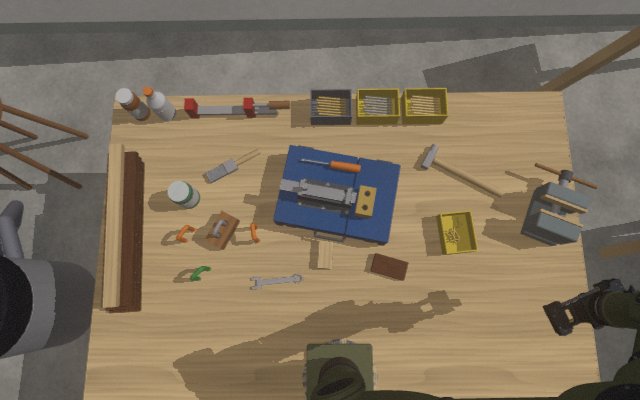

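The grey steel shackle stands in the rack at side (290,283) and top (219,228). The look-alikes are an orange one at side (312,266)/top (254,233), an orange one at side (276,320)/top (184,234) and a green one at side (333,320)/top (200,272). The lock block is at side (335,182)/top (366,200). I'll check close crops next.

Run:
```python
from h import *
S=snapshot('side');T=snapshot('top')
save('s1a.png',S['frame'],(230,150,390,270),5)
save('s1b.png',S['frame'],(250,245,350,345),6)
save('t1a.png',T['frame'],(260,140,410,250),5)
save('t1b.png',T['frame'],(170,200,270,285),7)
```

```text
(no output)
```

View pics/s1a.png

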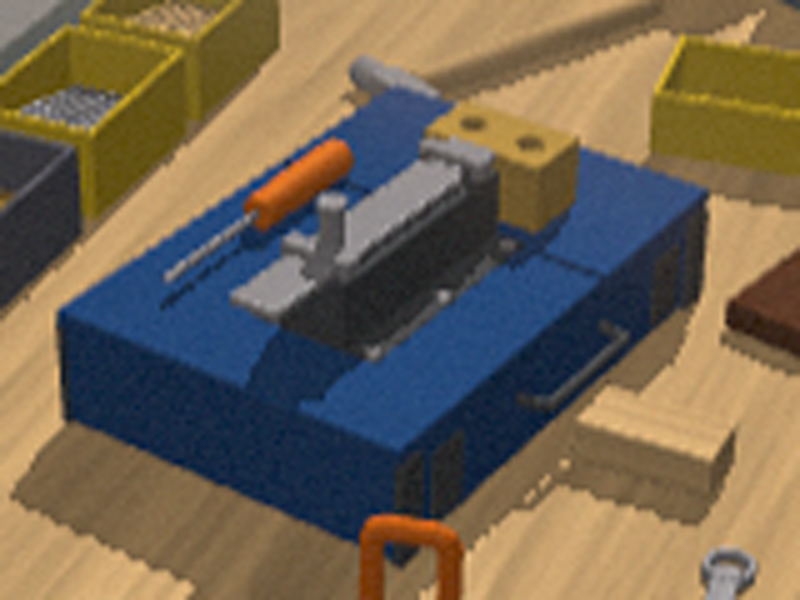

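View pics/s1b.png

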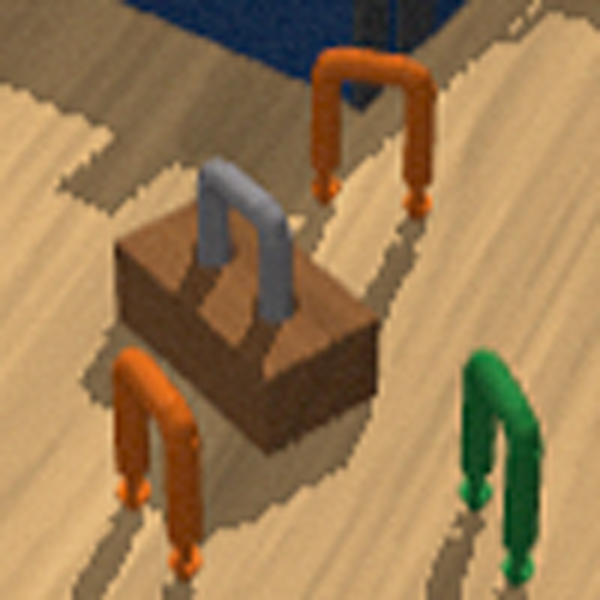

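View pics/t1a.png

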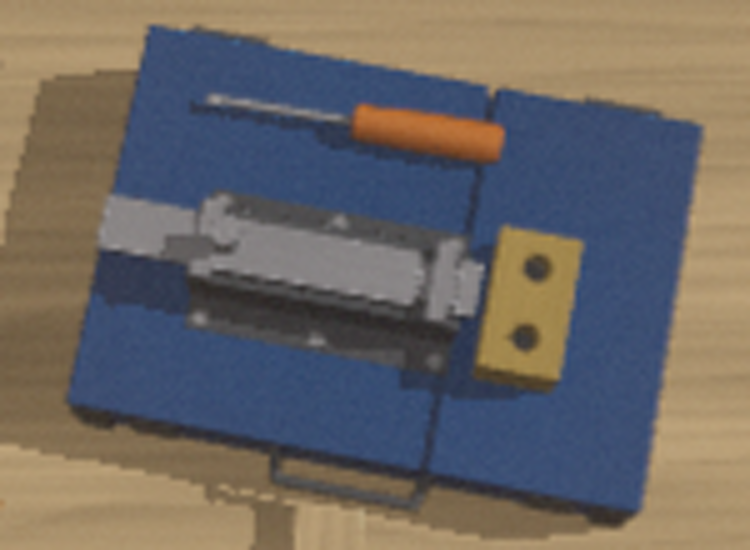

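View pics/t1b.png

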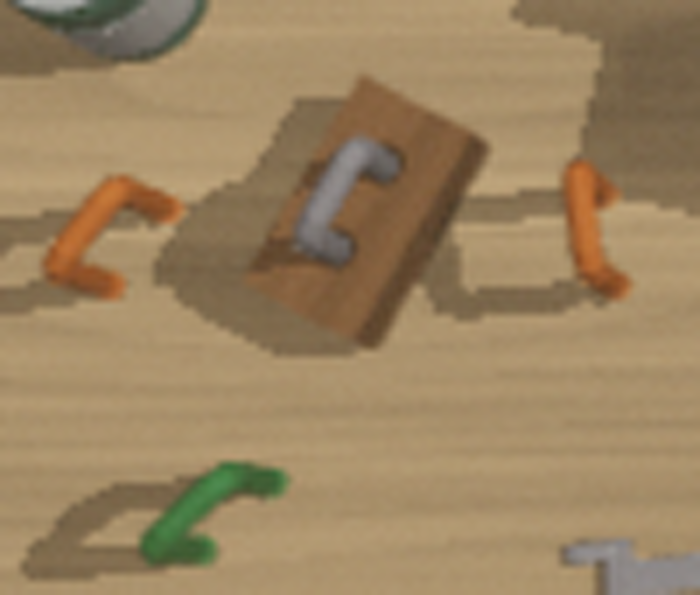

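Choice confirmed: the grey steel shackle in the wooden rack. Next I'll measure the knob, holes and crown from both views.

Run:
```python
from h import *
np.set_printoptions(precision=4,suppress=True)
S=snapshot('side');T=snapshot('top')
A=lambda n,P:[(np.round(x['uv'],1),round(x['conf'],2)) for x in pinpoint(n,P)]
kn=tri(S,(295,194.3),T,(301.4,186.4));print('knob',kn)
for a,b in [((323.2,174.5),(367.1,192.5)),((337.1,173.5),(366.,209.7)),((230+474/5,150+123/5),(260+537/5,140+267/5)),((230+530/5,150+143/5),(260+525/5,140+337/5))]: print('hole',tri(S,a,T,b),back(T,b),back(S,a))
for n in ['hole_a','lock_mouth','bolt_knob','shackle_mid']: print(n,A(n,S),A(n,T))
for a,b in [((289.9,287.3),(219,227.5))]: print('shmid',tri(S,a,T,b))
# side crop: crown ends; top crop crown ends
for a,b in [((250+213/6,245+167/6),(170+358/7,200+148/7)),((250+278/6,245+212/6),(170+313/7,200+235/7))]:
    print('crown',tri(S,a,T,b),back(T,b,0),back(S,a,0))
# rack corners/top depth
for uv in [(245,230),(219,227)]: print(back(T,uv,0))
# crown points by height from depth top view
M=np.linalg.inv(T['camera_from_world']);K=np.linalg.inv(T['mtx'])
def cloud(P,u0,v0,u1,v1):
    v,u=np.mgrid[v0:v1,u0:u1];d=P['depth'][v0:v1,u0:u1]
    c=(np.linalg.inv(P['mtx'])@np.stack([u,v,np.ones_like(u)]).reshape(3,-1))*d.reshape(-1)
    return (np.linalg.inv(P['camera_from_world'])[:3]@np.vstack([c,np.ones(c.shape[1])])).T, P['frame'][v0:v1,u0:u1].reshape(-1,3)
X,c=cloud(T,205,210,235,245); m=X[:,2]>0.08
print(X[m]);print('rack top', np.median(X[(X[:,2]>.03)&(X[:,2]<.06)],0))
X,c=cloud(T,340,170,395,225); m=(X[:,2]>.12)&(X[:,2]<.14)&(c[:,0]>120)&(c[:,2]<c[:,0]*.65)
p=X[m];print('lock top',p.mean(0),cv2.minAreaRect(p[:,:2].astype(np.float32)*1000),len(p))
X,c=cloud(T,205,205,245,255); m=(X[:,2]>.035)&(X[:,2]<.055)&(c[:,0]>c[:,2]*1.3)
p=X[m];print('rack',p.mean(0),cv2.minAreaRect(p[:,:2].astype(np.float32)*1000),len(p))
X,c=cloud(T,260,140,410,250); m=(X[:,2]>.07)&(X[:,2]<.1)&(c[:,2]>c[:,0]*1.5)
p=X[m];print('chest',p.mean(0),cv2.minAreaRect(p[:,:2].astype(np.float32)*1000),len(p))
```

```text
knob (array([0.5724, 0.11  , 0.1596]), [np.float64(0.04993760230801053), np.float64(0.07882455346623458)])
hole (array([ 0.5613, -0.0889,  0.1292]), [np.float64(0.3629331264045343), np.float64(0.6260351724141183)]) [ 0.5621 -0.0907  0.1173] [ 0.5638 -0.0921  0.1274]
hole (array([ 0.5081, -0.0813,  0.1482]), [np.float64(1.1000505389938493), np.float64(1.9081556850193395)]) [ 0.5054 -0.0844  0.132 ] [ 0.5201 -0.105   0.1346]
hole (array([ 0.557 , -0.0901,  0.1295]), [np.float64(0.09698286092637913), np.float64(0.16722807846707216)]) [ 0.5596 -0.0917  0.116 ] [ 0.5578 -0.0913  0.1287]
hole (array([ 0.5142, -0.0816,  0.1286]), [np.float64(0.19398966974690535), np.float64(0.3325134313333573)]) [ 0.5155 -0.0832  0.1162] [ 0.5162 -0.0854  0.1264]
hole_a [(array([335.8, 176.7]), 0.95), (array([325.9, 176.4]), 0.87), (array([333.2, 161.7]), 0.25)] [(array([368. , 188.7]), 0.75), (array([365.7, 207.3]), 0.6)]
lock_mouth [(array([329.8, 172.3]), 0.94)] []
bolt_knob [(array([296.8, 195.6]), 0.62)] []
shackle_mid [(array([274.9, 320.9]), 0.85), (array([312.1, 265.8]), 0.69), (array([288.3, 288.2]
[... 2438 characters left out ...]
.3922 0.087 ]
 [0.4381 0.3872 0.0937]
 [0.4383 0.3845 0.0925]
 [0.4384 0.3816 0.0916]
 [0.4392 0.3802 0.0851]
 [0.4358 0.3888 0.0875]
 [0.4354 0.3849 0.0904]
 [0.4357 0.3825 0.0877]
 [0.4366 0.3813 0.0807]
 [0.2861 0.0434 1.3173]
 [0.2861 0.0434 1.3173]]
rack top [0.4575 0.3717 0.0436]
lock top [ 0.5347 -0.0836  0.1324] ((535.1261596679688, -83.94026947021484), (48.792091369628906, 87.70509338378906), 78.82850646972656) 410
rack [0.458  0.3739 0.0436] ((459.8338928222656, 376.6264343261719), (62.15471267700195, 110.10005187988281), 61.723304748535156) 525
chest [ 0.5677 -0.0077  0.0843] ((572.0482177734375, 0.9499359130859375), (361.07635498046875, 255.0172119140625), 78.88484191894531) 5967
```

```bash
cat >> h.py <<'E'
from scipy.spatial.transform import Rotation as R
def plan(goal,yaw):
    """print shift in tool axes (present) and turn needed"""
    s=get_state(); r=R.from_quat(s['eef_rot']); m=r.as_matrix()
    a=np.degrees(np.arctan2(m[1,0],m[0,0])); 
    t=-((yaw-a+180)%360-180)
    print('tcp',np.round(s['tool_pos'],4),'yaw',round(a,2),'tilt',np.round(m[:2,2],4),'F',np.round(s['contact_force'],2),'op',round(s['opening']*.088,4),'clk',round(s['clock'],3))
    print('slide mm',np.round(m.T@(np.array(goal)-s['tool_pos'])*1000,1),'turn',round(t,2),'q7',round(s['q'][6],2))
E
python3 -m creep '[{"hand":0.088,"slide":[0,0,-0.01],"turn":-10.7},{"hand":0.088,"slide":[0,0,-0.01],"turn":-10.7},{"hand":0.088,"slide":[0,0,-0.01],"turn":-10.7},{"hand":0.088,"slide":[0,0,-0.01],"turn":-10.7},{"hand":0.088,"slide":[0,0,-0.01],"turn":-10.7}]' 20
python3 -c "
from h import *
plan([.5724,.110,.25],-11.1);print(get_state()['q'])"
```

```text
clock: 2.12
tool_pos: [0.2322, -0.5802, 0.2635]
eef_rot: [0.992, -0.125, -0.0, 0.0]
contact_force: [0.8, -0.2, -0.3]
opening: 0.994
tcp [ 0.2322 -0.5802  0.2635] yaw -14.33 tilt [-0.0001 -0.0001] F [ 0.82 -0.18 -0.35] op 0.0875 clk 2.125
slide mm [ 158.7 -753.    13.4] turn -3.23 q7 0.57
[ 1.37424523  0.66483958 -0.4758377   1.49352849  0.32946867  1.06328478
  0.57408879]
```

```bash
python3 -m creep '[{"hand":0.088,"slide":[0.012,-0.056,0],"turn":0},{"hand":0.088,"slide":[0.012,-0.056,0],"turn":0},{"hand":0.088,"slide":[0.012,-0.056,0],"turn":0},{"hand":0.088,"slide":[0.012,-0.056,0],"turn":0},{"hand":0.088,"slide":[0.012,-0.056,0],"turn":0}]'
python3 -m creep '[{"hand":0.088,"slide":[0.012,-0.056,0],"turn":0},{"hand":0.088,"slide":[0.012,-0.056,0],"turn":0},{"hand":0.088,"slide":[0.012,-0.056,0],"turn":0},{"hand":0.088,"slide":[0.012,-0.056,0],"turn":0},{"hand":0.088,"slide":[0.012,-0.056,0],"turn":-3.2}]'
python3 -c "
from h import *
plan([.5724,.110,.25],-11.1);print(get_state()['q'])"
```

```text
clock: 2.75
tool_pos: [0.3621, -0.3231, 0.2634]
eef_rot: [0.992, -0.128, 0.0, 0.0]
contact_force: [1.4, 0.5, -0.5]
opening: 0.999
clock: 3.38
tool_pos: [0.4911, -0.0674, 0.2634]
eef_rot: [0.995, -0.1, 0.0, 0.0]
contact_force: [-0.5, -0.4, 0.7]
opening: 0.996
tcp [ 0.4911 -0.0674  0.2634] yaw -11.42 tilt [ 0.0007 -0.0006] F [-0.45 -0.43  0.71] op 0.0876 clk 3.375
slide mm [  44.5 -190.    13.3] turn -0.32 q7 -0.49
[ 0.38141004  0.48579837 -0.51706533  1.87109597  0.30936997  0.86362998
 -0.48848898]
```

```bash
python3 -m creep '[{"hand":0.088,"slide":[0.010,-0.048,0],"turn":0},{"hand":0.088,"slide":[0.010,-0.048,0],"turn":0},{"hand":0.088,"slide":[0.010,-0.048,0],"turn":0},{"hand":0.088,"slide":[0.014,-0.046,0],"turn":-0.3},{"hand":0.088,"slide":[0,0,0.013],"turn":0}]'
python3 - <<'E'
from h import *
np.set_printoptions(precision=4,suppress=True)
plan([.5724,.110,.156],-11.1)
S=snapshot('side');T=snapshot('top')
save('s2.png',S['frame'],(230,110,390,230),5);save('t2.png',T['frame'],(260,130,400,235),5)
for P in(S,T): print([(np.round(x['uv'],1),round(x['conf'],2)) for x in pinpoint('bolt_knob',P)])
E
```

```text
clock: 4.0
tool_pos: [0.5728, 0.1139, 0.2508]
eef_rot: [0.996, -0.094, 0.002, -0.002]
contact_force: [-0.1, -0.1, -0.1]
opening: 0.998
tcp [0.5728 0.1139 0.2508] yaw -10.84 tilt [0.0035 0.0044] F [-0.07 -0.07 -0.08] op 0.0878 clk 4.0
slide mm [ 0.1  4.4 94.7] turn 0.26 q7 -0.78
[(array([295.7, 199.3]), 0.82), (array([287.8, 301. ]), 0.62), (array([327. , 174.6]), 0.53)]
[(array([304.6, 188.9]), 0.53)]
```

View pics/s2.png

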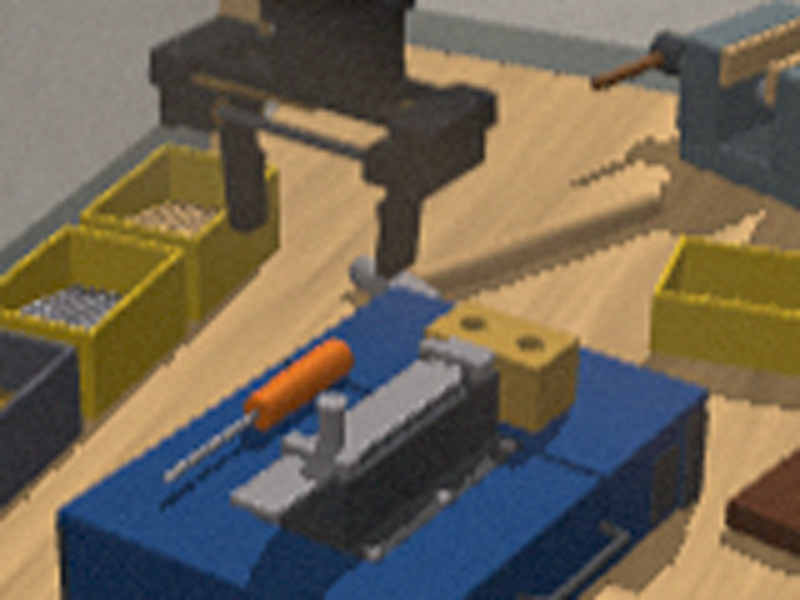

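View pics/t2.png

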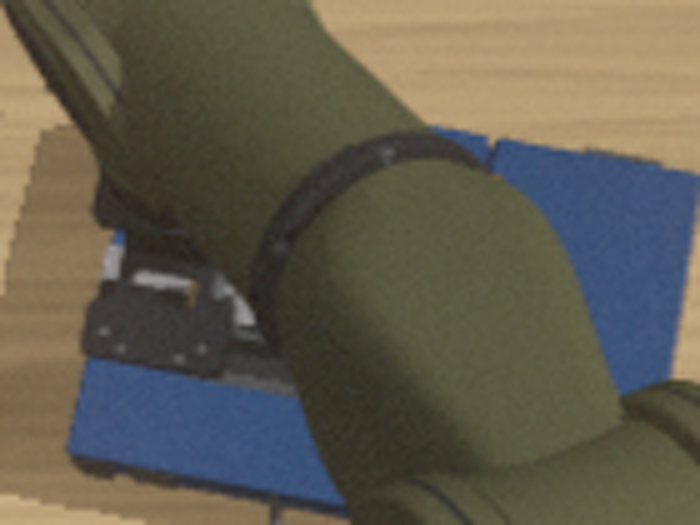

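Run:
```python
from h import *
np.set_printoptions(precision=4,suppress=True)
S=snapshot('side')
M=np.linalg.inv(S['camera_from_world']);o=M[:3,3]
c=np.cos(np.radians(-11.1));s=np.sin(np.radians(-11.1));C=np.array([.572,.001,0])
n=np.array([c,s,0])
for uv in [(295.6,197.5),(296.4,190.5),(295.2,204.5),(295.7,199.3)]:
    d=M[:3,:3]@np.linalg.inv(S['mtx'])@[*uv,1]
    t=(-.02-n@(o-C))/(n@d);X=o+t*d
    print(uv,X,'chest y',np.array([-s,c,0])@(X-C))
for y in(.107,.047): print(C+np.array([c*-.02-s*y,s*-.02+c*y,0]))
u,v=296,190
for v in range(188,208,2): print(v,back(S,(296,v),0))
```

```text
(295.6, 197.5) [0.5723 0.1065 0.1468] chest y 0.10355376235667893
(296.4, 190.5) [0.5715 0.1024 0.1688] chest y 0.09937831504923858
(295.2, 204.5) [0.5727 0.1086 0.1234] chest y 0.10574964237187247
(295.7, 199.3) [0.5722 0.106  0.1403] chest y 0.10308862261237757
[0.573  0.1098 0.    ]
[0.5614 0.051  0.    ]
188 [0.5778 0.0915 0.1701]
190 [0.5703 0.1078 0.1737]
192 [0.5688 0.1111 0.1691]
194 [0.5694 0.1099 0.1614]
196 [0.5688 0.1112 0.1554]
198 [0.5696 0.1094 0.1473]
200 [0.5672 0.1148 0.1441]
202 [0.5652 0.1192 0.1401]
204 [0.5588 0.133  0.1427]
206 [0.5593 0.1322 0.1352]
```

```bash
python3 -m creep '[{"hand":0.088,"slide":[0.001,0.008,0.030],"turn":0},{"hand":0.088,"slide":[0,0,0.035],"turn":0},{"hand":0.088,"slide":[0,0,0.029],"turn":0},{"hand":0.01,"slide":[0,0,0],"turn":0},{"hand":0.01,"slide":[0,0,0],"turn":0}]' 20
python3 -m creep '[{"hand":0.01,"slide":[0,0,0],"turn":0},{"hand":0.01,"slide":[0,0,0],"turn":0}]'
python3 - <<'E'
from h import *
plan([.572,.106,.155],-11.1)
S=snapshot('side')
save('s3.png',S['frame'],(230,110,390,230),5)
E
```

```text
clock: 4.88
tool_pos: [0.5715, 0.1001, 0.1574]
eef_rot: [0.995, -0.098, 0.001, -0.0]
contact_force: [-0.0, 0.3, 0.4]
opening: 0.796
clock: 5.12
tool_pos: [0.5713, 0.1006, 0.1571]
eef_rot: [0.995, -0.098, 0.001, -0.0]
contact_force: [-0.8, -0.1, 0.1]
opening: 0.572
tcp [0.5713 0.1006 0.1571] yaw -11.19 tilt [0.0018 0.0003] F [-0.78 -0.06  0.12] op 0.0503 clk 5.125
slide mm [-0.4 -5.5  2.1] turn -0.09 q7 -0.85
```

View pics/s3.png

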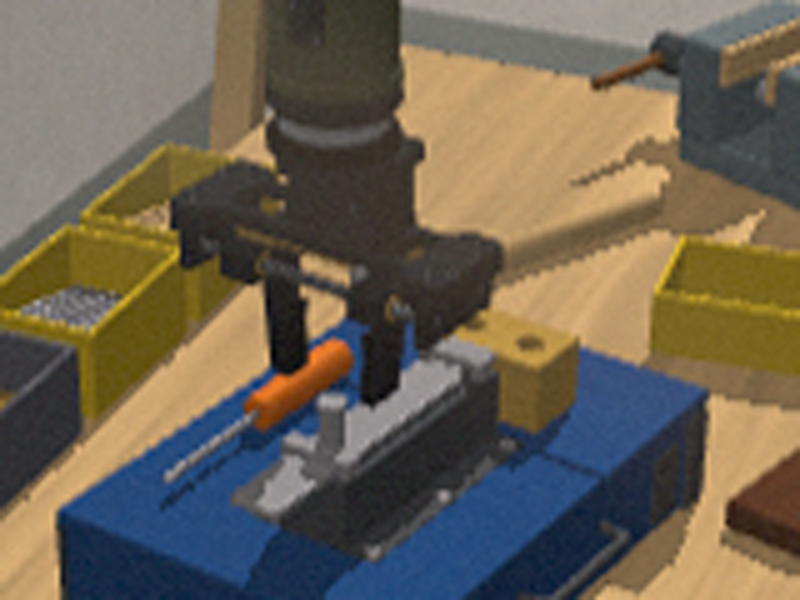

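Run:
```python
from h import *
np.set_printoptions(precision=4,suppress=True)
S=snapshot('side');s=get_state()
print(proj(S,s['tool_pos']),proj(S,s['tool_pos']-[0,0,.008]))
for u,v in [(380,395),(380,380),(290,365),(290,350),(330,410),(330,430),(335,160)]:
    print(u,v,back(S,(230+u/5,110+v/5),0))
```

```text
[296.8308 193.7736] [296.8377 196.0861]
380 395 [0.5696 0.0356 0.1388]
380 380 [0.5365 0.1124 0.1978]
290 365 [0.5979 0.1038 0.1887]
290 350 [0.5966 0.1062 0.2004]
330 410 [0.5684 0.112  0.1697]
330 430 [0.5691 0.1105 0.155 ]
335 160 [0.5525 0.1387 0.3444]
```

Run:
```python
from h import *
np.set_printoptions(precision=4,suppress=True)
S=snapshot('side');T=snapshot('top')
save('s4.png',S['frame'],(260,150,340,210),10);save('t4.png',T['frame'],(260,130,400,235),5)
for u in (288,306,307):
  for v in range(176,200,2): print(u,v,back(S,(u,v),0),S['frame'][v,u])
```

```text
288 176 [0.5971 0.1049 0.2129] [31 27 25]
288 178 [0.5977 0.1037 0.2055] [31 27 28]
288 180 [0.5982 0.1029 0.1983] [26 24 21]
288 182 [0.5983 0.1029 0.1915] [30 27 24]
288 184 [0.5977 0.1042 0.1856] [21 22 28]
288 186 [ 0.651  -0.006   0.1082] [165  88  35]
288 188 [ 0.6487 -0.001   0.1038] [146  71  23]
288 190 [0.6466 0.0035 0.0993] [110  53  15]
288 192 [ 0.6511 -0.0056  0.0858] [67 51 68]
288 194 [0.643  0.0114 0.0895] [20 43 74]
288 196 [0.5971 0.1066 0.1458] [109 119 140]
288 198 [0.5915 0.1184 0.1468] [154 147 147]
306 176 [0.535  0.1164 0.2329] [35 32 31]
306 178 [0.5368 0.1121 0.2239] [34 30 31]
306 180 [0.537  0.1116 0.2171] [30 28 26]
306 182 [0.5349 0.1162 0.2133] [35 30 30]
306 184 [0.5368 0.1118 0.204 ] [29 27 23]
306 186 [0.5397 0.105  0.1931] [22 20 22]
306 188 [0.5389 0.1068 0.1876] [20 19 22]
306 190 [0.5633 0.0503 0.1446] [156 150 151]
306 192 [0.5627 0.0514 0.1383] [153 148 147]
306 194 [0.5559 0.0669 0.1413] [152 146 146]
306 196 [0.5527 0.0744 0.1392] [161 157 157]
306 198 [0.5525 0.0745 0.1323] [56 58 57]
307 176 [0.5348 0.1098 0.2297] [37 33 30]
307 178 [0.5354 0.1081 0.2221] [41 35 33]
307 180 [0.5356 0.1076 0.2153] [36 29 33]
307 182 [0.5361 0.1063 0.208 ] [35 29 26]
307 184 [0.536  0.1064 0.2014] [31 28 29]
307 186 [0.5371 0.1036 0.193 ] [31 30 30]
307 188 [0.5669 0.0343 0.1424] [76 72 74]
307 190 [0.5622 0.0451 0.1421] [156 151 154]
307 192 [0.5572 0.0564 0.1424] [150 145 148]
307 194 [0.5516 0.0694 0.1437] [155 150 153]
307 196 [0.5498 0.0734 0.1394] [117 113 115]
307 198 [0.5493 0.0746 0.1331] [45 47 50]
```

View pics/s4.png

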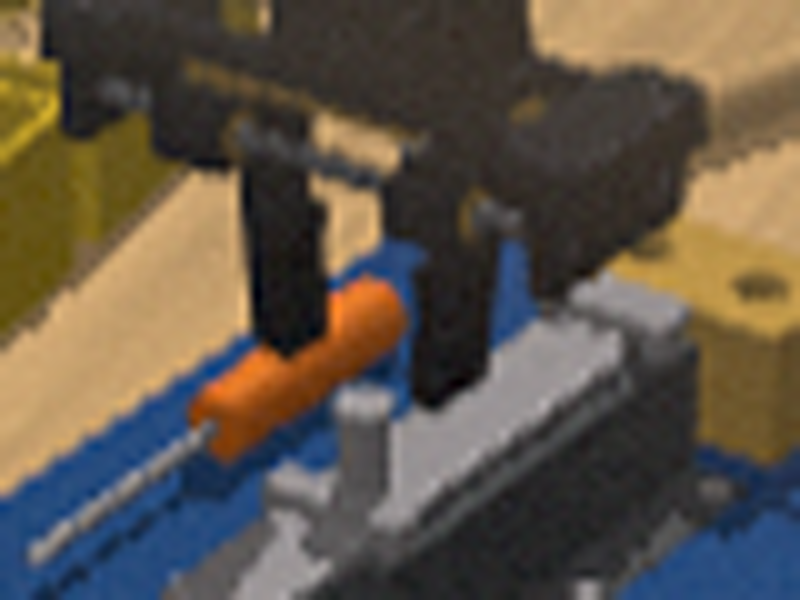

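Run:
```python
from h import *
np.set_printoptions(precision=4,suppress=True)
S=snapshot('side');s=get_state();print(s['tool_pos'],s['opening'],s['q'])
m=R.from_quat(s['eef_rot']).as_matrix();x=m[:,0]
for z in(.243,.26,.278):
  for k in(-.053,.053): print(z,k,proj(S,np.array([.5728,.1139,z])+k*x))
print('now')
for z in(.149,.165,.184):
  for k in(-.033,.033): print(z,k,proj(S,np.r_[s['tool_pos'][:2],z]+k*x))
```

```text
[0.5707 0.1005 0.1563] 0.34023794312796357 [-0.0039  0.7278 -0.4317  1.7558  0.4206  0.7504 -0.8463]
0.243 -0.053 [309.5547 175.0904]
0.243 0.053 [279.4051 164.7774]
0.26 -0.053 [309.6213 169.7278]
0.26 0.053 [279.2812 159.5301]
0.278 -0.053 [309.6927 163.9738]
0.278 0.053 [279.1484 153.9023]
now
0.149 -0.033 [306.0403 199.4002]
0.149 0.033 [287.9691 192.7076]
0.165 -0.033 [306.0796 194.7326]
0.165 0.033 [287.9051 188.0961]
0.184 -0.033 [306.1269 189.1192]
0.184 0.033 [287.8281 182.5515]
```

The tips look about 33 mm higher than the reported TCP implies: depth puts them at z≈0.185, where 0.149 was expected. Closing the jaws will show whether they reach the knob.

```bash
python3 -m creep '[{"hand":0.01,"slide":[0,0,0],"turn":0},{"hand":0.01,"slide":[0,0,0],"turn":0},{"hand":0.01,"slide":[0,0,0],"turn":0}]' 20
python3 - <<'E'
from h import *
np.set_printoptions(precision=4,suppress=True)
plan([.572,.106,.155],-11.1)
S=snapshot('side')
save('s5.png',S['frame'],(260,150,340,210),10)
E
```

```text
clock: 5.75
tool_pos: [0.5707, 0.1004, 0.1561]
eef_rot: [0.995, -0.097, -0.0, 0.0]
contact_force: [0.3, 0.2, -1.1]
opening: 0.113
tcp [0.5707 0.1004 0.1561] yaw -11.18 tilt [-0.0001 -0.0001] F [ 0.3   0.24 -1.1 ] op 0.0099 clk 5.75
slide mm [ 0.2 -5.7  1.1] turn -0.08 q7 -0.85
```

View pics/s5.png

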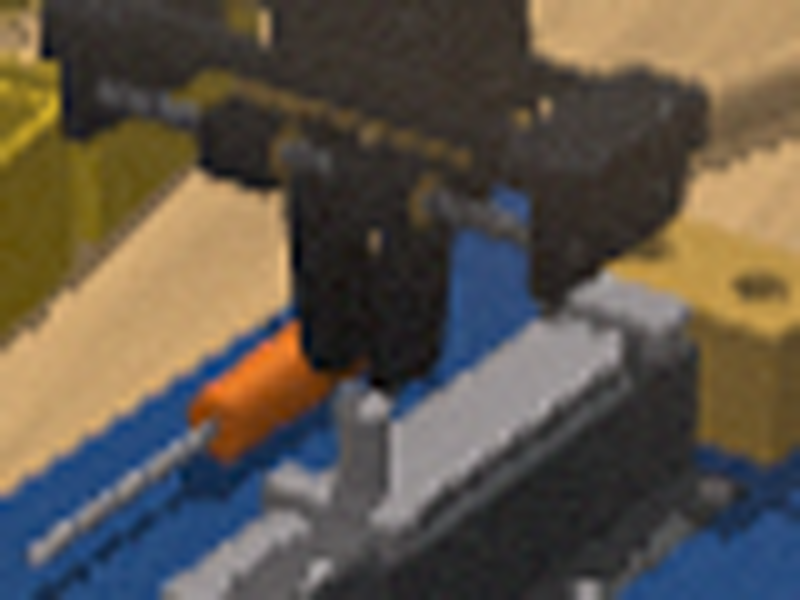

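The picture shows the closed fingertips (crop 375,375) just above the knob head (crop 365,400), with nothing gripped. The real fingertips therefore sit about 30 mm higher than reported. I'll use that offset, reopen and lower further.

```bash
python3 -m creep '[{"hand":0.06,"slide":[0,-0.003,0],"turn":0},{"hand":0.06,"slide":[0,-0.003,0],"turn":0},{"hand":0.06,"slide":[0,0,0],"turn":0},{"hand":0.06,"slide":[0,0,0],"turn":0}]' 20
python3 - <<'E'
from h import *
plan([.572,.106,.128],-11.1)
S=snapshot('side')
save('s6.png',S['frame'],(260,150,340,210),10)
E
```

```text
clock: 6.3
tool_pos: [0.5718, 0.1064, 0.1561]
eef_rot: [0.995, -0.097, 0.0, 0.0]
contact_force: [0.6, -0.4, 0.7]
opening: 0.537
tcp [0.5718 0.1064 0.1561] yaw -11.17 tilt [-0.     -0.0001] F [ 0.64 -0.41  0.67] op 0.0473 clk 6.3
slide mm [ 0.2  0.3 28.1] turn -0.07 q7 -0.85
```

View pics/s6.png

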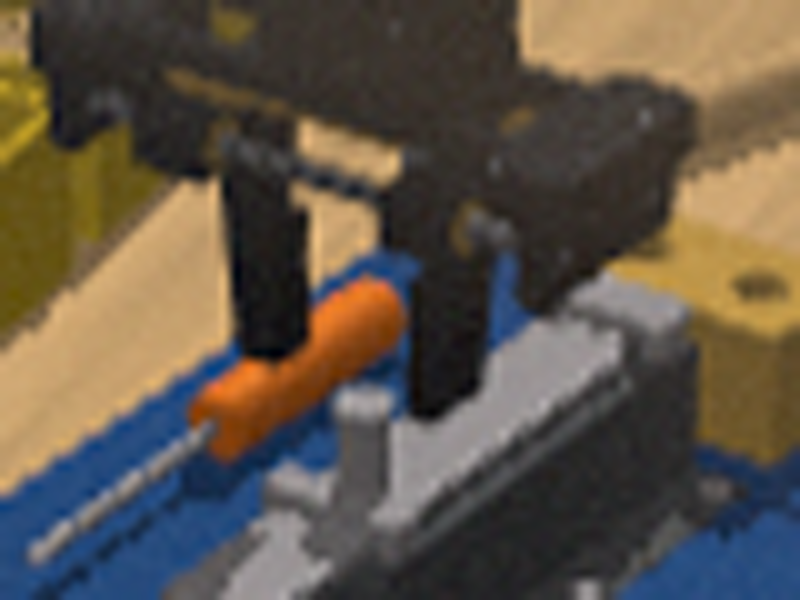

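Fingers straddle the knob: bottoms at crop (270,355) and (445,415), knob top at (365,400). Lowering 28 mm and gripping.

```bash
python3 -m creep '[{"hand":0.06,"slide":[0,0,0.010],"turn":0},{"hand":0.06,"slide":[0,0,0.009],"turn":0},{"hand":0.06,"slide":[0,0,0.009],"turn":0},{"hand":0.008,"slide":[0,0,0],"turn":0},{"hand":0.008,"slide":[0,0,0],"turn":0}]' 20
python3 -m creep '[{"hand":0.008,"slide":[0,0,0],"turn":0},{"hand":0.008,"slide":[0,0,0],"turn":0}]' 20
python3 - <<'E'
from h import *
plan([.572,.106,.128],-11.1)
S=snapshot('side')
save('s7.png',S['frame'],(260,150,340,210),10)
E
```

```text
clock: 6.98
tool_pos: [0.572, 0.1065, 0.1281]
eef_rot: [0.995, -0.097, 0.0, -0.0]
contact_force: [-0.2, 0.3, 0.4]
opening: 0.475
clock: 7.22
tool_pos: [0.5721, 0.1064, 0.1284]
eef_rot: [0.995, -0.097, 0.0, -0.0]
contact_force: [1.0, -0.0, 0.0]
opening: 0.25
tcp [0.5721 0.1064 0.1284] yaw -11.18 tilt [0.0006 0.0001] F [ 0.97 -0.03  0.01] op 0.022 clk 7.225
slide mm [0.  0.4 0.4] turn -0.08 q7 -0.88
```

View pics/s7.png

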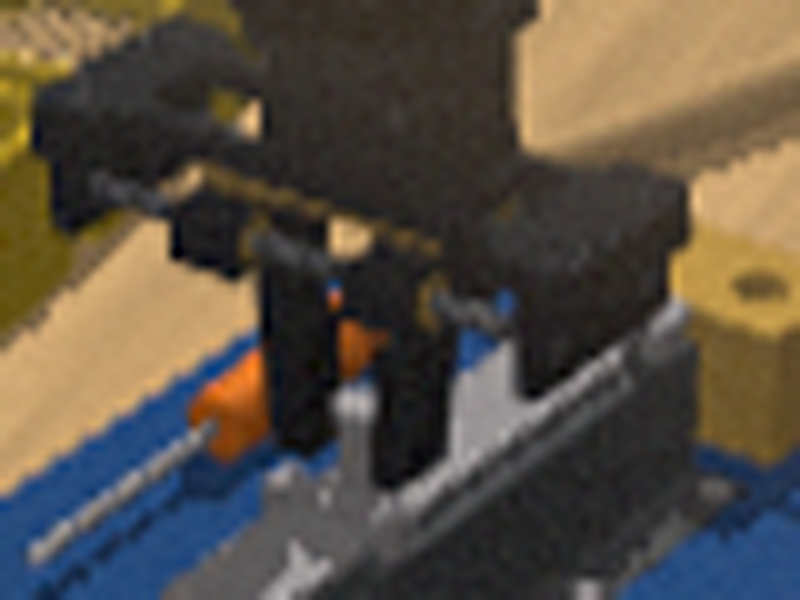

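```bash
python3 -m creep '[{"hand":0.008,"slide":[0,0,0],"turn":0},{"hand":0.008,"slide":[0,0,0],"turn":0}]' 20
python3 -m creep '[{"hand":0.008,"slide":[0,0.005,0],"turn":0},{"hand":0.008,"slide":[0,0.010,0],"turn":0}]' 20
python3 - <<'E'
from h import *
plan([.572,.106,.128],-11.1)
S=snapshot('side')
save('s8.png',S['frame'],(260,150,340,210),10)
E
```

```text
clock: 7.52
tool_pos: [0.5731, 0.1062, 0.1284]
eef_rot: [0.995, -0.098, 0.001, -0.0]
contact_force: [3.6, -0.6, -0.7]
opening: 0.201
clock: 7.78
tool_pos: [0.5709, 0.0951, 0.1285]
eef_rot: [0.995, -0.096, 0.002, -0.003]
contact_force: [5.3, 5.0, -3.6]
opening: 0.198
tcp [0.5709 0.0951 0.1285] yaw -11.05 tilt [0.0044 0.0055] F [ 5.29  4.97 -3.57] op 0.0174 clk 7.775
slide mm [ -1.  -10.9   0.6] turn 0.05 q7 -0.86
```

View pics/s8.png

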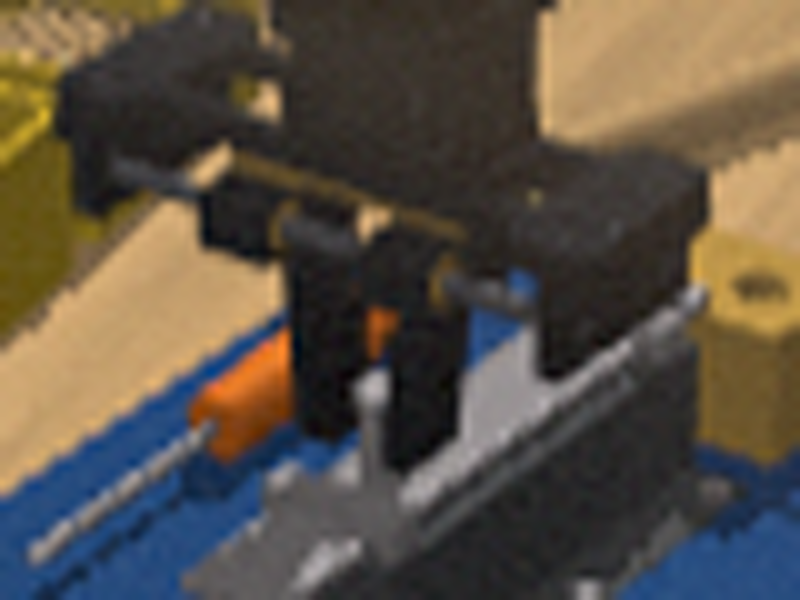

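Knob gripped (17 mm) and the bolt is moving with it. Continuing the slide.

```bash
python3 -m creep '[{"hand":0.008,"slide":[0.001,0.010,0],"turn":0},{"hand":0.008,"slide":[0,0.010,0],"turn":0},{"hand":0.008,"slide":[0,0.010,0],"turn":0},{"hand":0.008,"slide":[0,0.008,0],"turn":0}]' 20
python3 -m creep '[{"hand":0.008,"slide":[0,0.004,0],"turn":0},{"hand":0.008,"slide":[0,0.002,0],"turn":0}]' 20
python3 -m creep '[{"hand":0.008,"slide":[0,0.002,0],"turn":0}]' 20
```

```text
clock: 8.32
tool_pos: [0.5633, 0.0571, 0.1285]
eef_rot: [0.995, -0.096, 0.001, -0.002]
contact_force: [2.4, 5.1, -2.3]
opening: 0.199
clock: 8.57
tool_pos: [0.5618, 0.0498, 0.1284]
eef_rot: [0.995, -0.097, 0.001, -0.001]
contact_force: [2.1, 4.2, -0.1]
opening: 0.197
clock: 8.7
tool_pos: [0.5617, 0.0492, 0.1285]
eef_rot: [0.995, -0.097, 0.001, -0.002]
contact_force: [3.6, 8.7, -2.6]
opening: 0.197
```

```bash
python3 -m creep '[{"hand":0.008,"slide":[0,0.001,0],"turn":0}]' 20
python3 -m creep '[{"hand":0.008,"slide":[0,0.001,0],"turn":0}]' 20
python3 - <<'E'
from h import *
plan([.572,.106,.128],-11.1)
S=snapshot('side')
save('s9.png',S['frame'],(270,140,350,200),10)
E
```

```text
clock: 8.82
tool_pos: [0.5618, 0.0493, 0.1285]
eef_rot: [0.995, -0.096, 0.001, -0.003]
contact_force: [3.9, 9.3, -2.2]
opening: 0.2
clock: 8.95
tool_pos: [0.5617, 0.0493, 0.1285]
eef_rot: [0.995, -0.096, 0.001, -0.004]
contact_force: [3.4, 10.5, -4.2]
opening: 0.199
tcp [0.5617 0.0493 0.1285] yaw -11.0 tilt [0.0031 0.0068] F [ 3.4  10.46 -4.17] op 0.0175 clk 8.95
slide mm [ -0.7 -57.6   0.9] turn 0.1 q7 -0.8
```

View pics/s9.png

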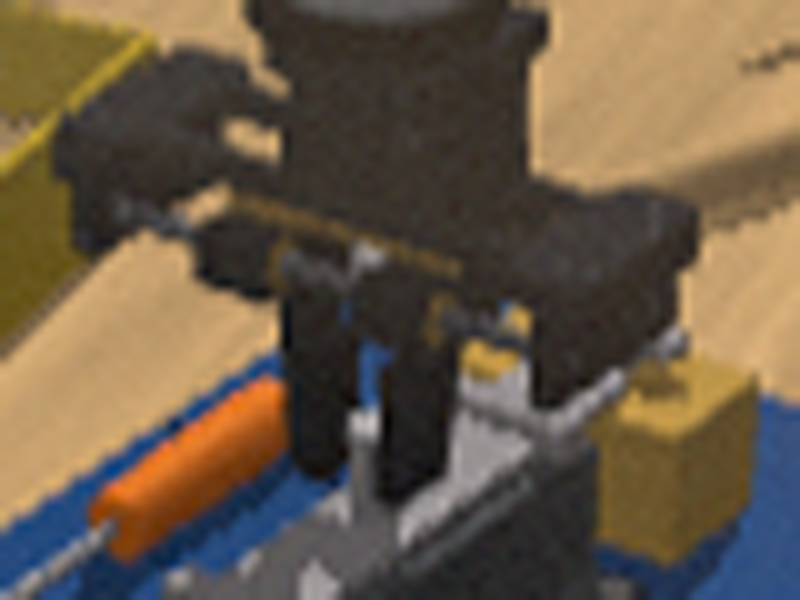

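The bolt is on its stop: position holds at y=0.0493 while the force rises to 10 N. Release, lift, and look.

```bash
python3 -m creep '[{"hand":0.05,"slide":[0,-0.002,0],"turn":0},{"hand":0.05,"slide":[0,0,0],"turn":0},{"hand":0.05,"slide":[0,0,0],"turn":0},{"hand":0.088,"slide":[0,0,-0.03],"turn":0},{"hand":0.088,"slide":[0,0,-0.06],"turn":0}]' 20
python3 -m creep '[{"hand":0.088,"slide":[0,-0.05,-0.010],"turn":-10.7},{"hand":0.088,"slide":[0,-0.05,0],"turn":-10.7},{"hand":0.088,"slide":[0,-0.04,0],"turn":-10.7},{"hand":0.088,"slide":[0,-0.04,0],"turn":-10.7},{"hand":0.088,"slide":[0,0,0],"turn":-10.7}]' 20
python3 - <<'E'
from h import *
plan([.4597,.3758,.20],61.7)
S=snapshot('side');T=snapshot('top')
save('s10.png',S['frame'],(230,150,390,270),5);save('t10.png',T['frame'],(170,130,410,290),3)
E
```

```text
clock: 9.62
tool_pos: [0.5588, 0.0448, 0.217]
eef_rot: [0.995, -0.098, -0.003, 0.001]
contact_force: [1.2, -0.7, 0.1]
opening: 0.742
clock: 10.25
tool_pos: [0.5475, 0.2258, 0.2284]
eef_rot: [0.93, 0.367, -0.0, -0.001]
contact_force: [0.0, 0.0, 0.2]
opening: 0.996
tcp [0.5475 0.2258 0.2284] yaw 43.02 tilt [-0.001   0.0015] F [0.05 0.04 0.24] op 0.0877 clk 10.25
slide mm [  38.1 -169.6   28.7] turn -18.68 q7 -0.22
```

View pics/s10.png

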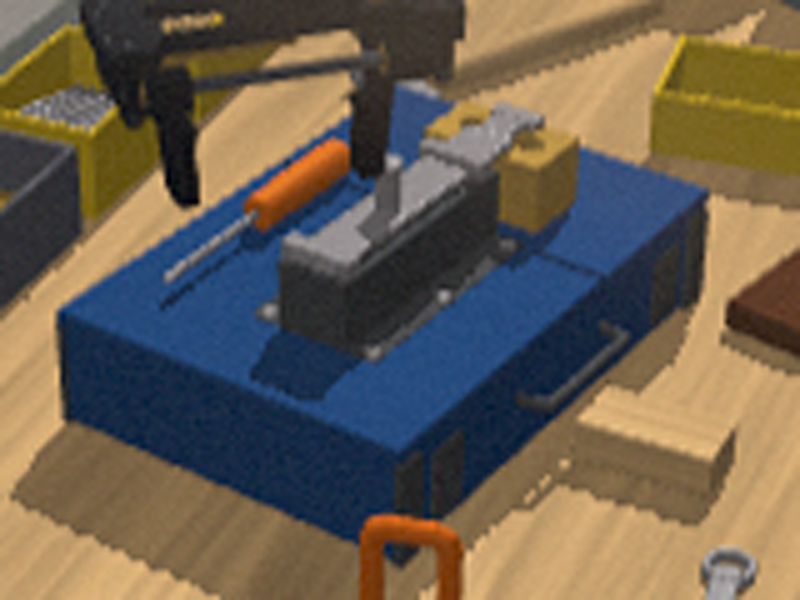

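View pics/t10.png

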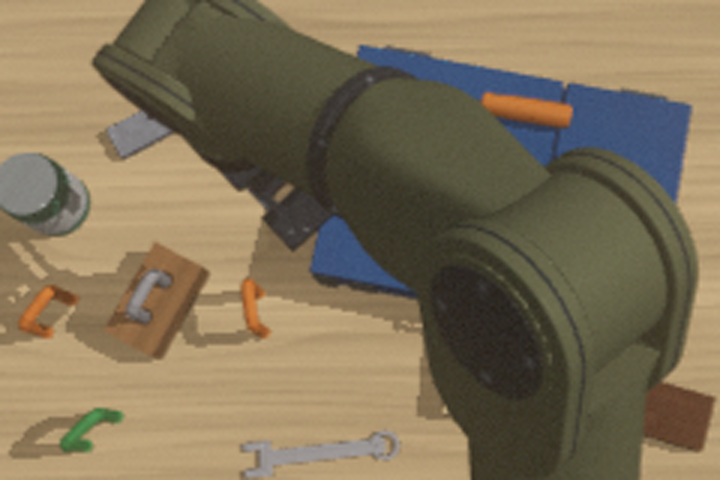

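Bolt home: the waist lies between the holes and both are free, at crop (470,120) and (530,140). Screwdriver undisturbed. Moving over the rack now.

```bash
python3 -m creep '[{"hand":0.05,"slide":[0.0095,-0.0425,0],"turn":0},{"hand":0.05,"slide":[0.0095,-0.0425,0],"turn":0},{"hand":0.05,"slide":[0.0095,-0.0425,0],"turn":0},{"hand":0.05,"slide":[0.0095,-0.0425,0],"turn":-10.7},{"hand":0.05,"slide":[0,0,0.03],"turn":-8}]' 20
python3 - <<'E'
from h import *
plan([.4597,.3758,.05],61.7)
S=snapshot('side');T=snapshot('top')
print(proj(S,get_state()['tool_pos']+[0,0,.022]))
save('s11.png',S['frame'],(230,210,350,300),6);save('t11.png',T['frame'],(170,180,270,260),7)
E
```

```text
clock: 10.98
tool_pos: [0.4619, 0.3781, 0.2002]
eef_rot: [0.86, 0.51, 0.003, -0.002]
contact_force: [0.3, -1.0, -0.4]
opening: 0.566
tcp [0.4619 0.3781 0.2002] yaw 61.33 tilt [0.0026 0.0058] F [ 0.34 -1.   -0.42] op 0.0498 clk 10.975
slide mm [ -4.   -0.8 150.2] turn -0.37 q7 -0.27
[291.13994125 234.18264586]
```

View pics/s11.png

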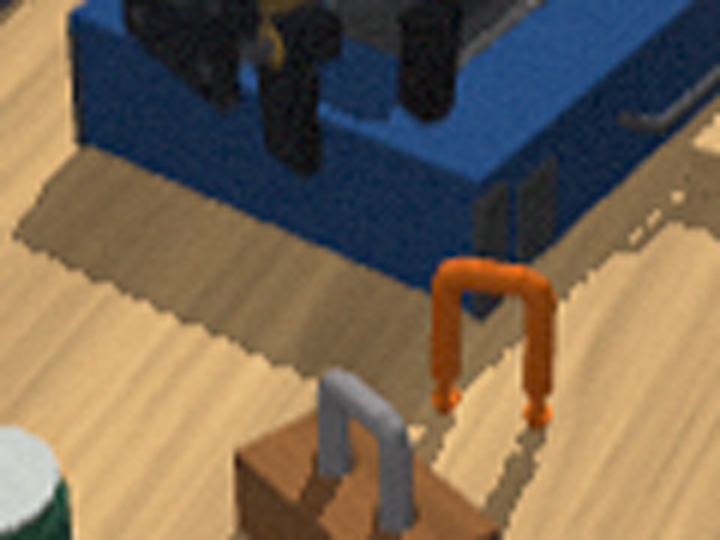

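View pics/t11.png

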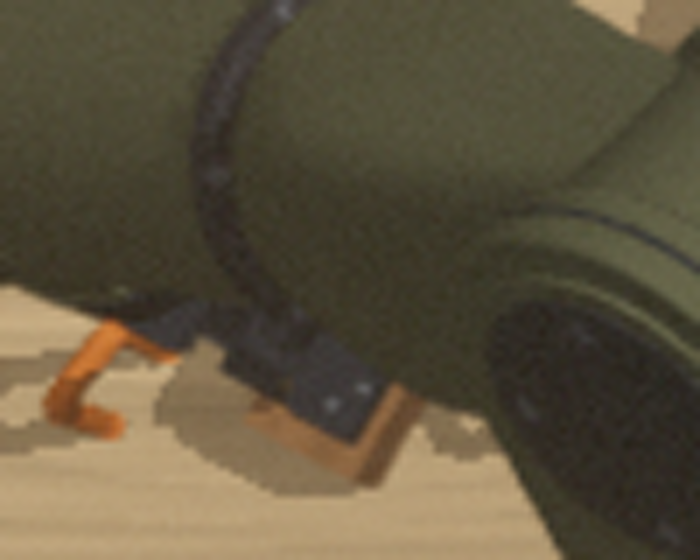

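Fingertip midpoint at side px (290.8,234.2) matches the +22 mm tip offset exactly. Shackle crown directly below at crop (368,405). Descending.

```bash
python3 -m creep '[{"hand":0.05,"slide":[-0.004,0,0.03],"turn":0},{"hand":0.05,"slide":[0,0,0.04],"turn":0},{"hand":0.05,"slide":[0,0,0.03],"turn":0},{"hand":0.05,"slide":[0,0,0],"turn":0}]' 20
python3 - <<'E'
from h import *
plan([.4597,.3758,.05],61.7)
S=snapshot('side')
save('s12.png',S['frame'],(230,230,330,305),8)
E
```

```text
clock: 11.58
tool_pos: [0.4619, 0.3671, 0.0968]
eef_rot: [0.863, 0.505, -0.002, 0.002]
contact_force: [-0.4, -0.4, -0.0]
opening: 0.57
tcp [0.4619 0.3671 0.0968] yaw 60.66 tilt [-0.0017 -0.0046] F [-0.4  -0.44 -0.02] op 0.0501 clk 11.575
slide mm [ 6.8 -6.2 46.7] turn -1.04 q7 -0.38
```

View pics/s12.png

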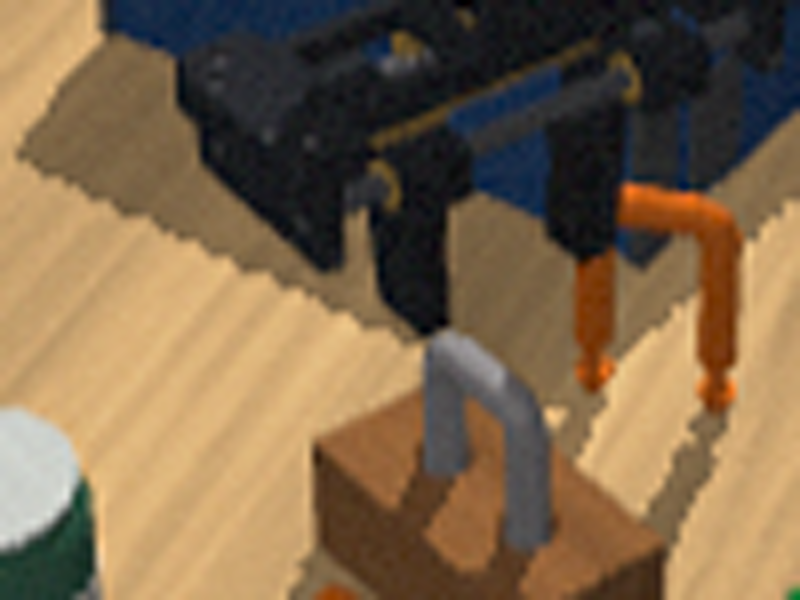

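```bash
python3 -m creep '[{"hand":0.05,"slide":[0.007,-0.006,0],"turn":-1},{"hand":0.05,"slide":[0,0,0],"turn":0},{"hand":0.05,"slide":[0,0,0],"turn":0}]' 20
python3 - <<'E'
from h import *
plan([.4597,.3758,.05],61.7)
S=snapshot('side')
save('s13.png',S['frame'],(230,230,330,305),8)
E
```

```text
clock: 12.0
tool_pos: [0.4599, 0.3793, 0.0989]
eef_rot: [0.857, 0.515, 0.001, -0.0]
contact_force: [0.6, -0.3, -0.8]
opening: 0.563
tcp [0.4599 0.3793 0.0989] yaw 62.0 tilt [0.001  0.0007] F [ 0.59 -0.34 -0.75] op 0.0496 clk 12.0
slide mm [-3.3  1.5 48.9] turn 0.3 q7 -0.37
```

View pics/s13.png

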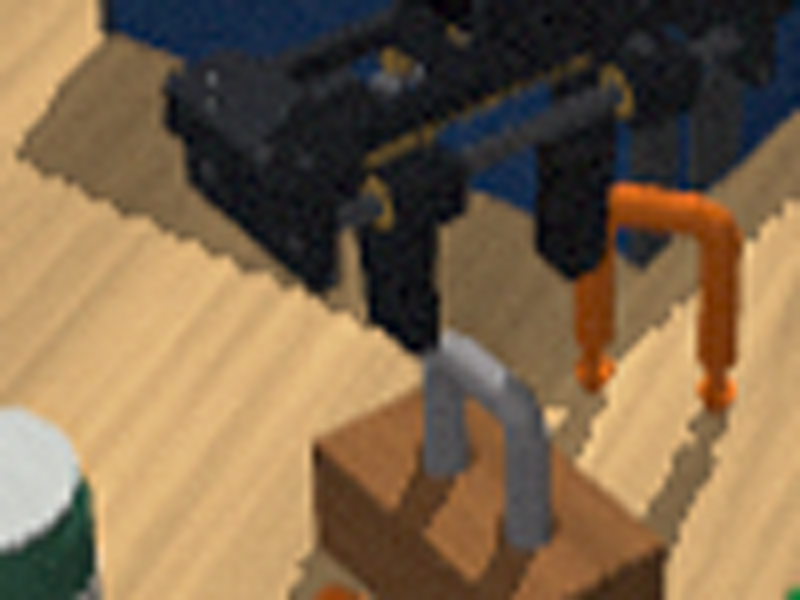

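```bash
python3 -m creep '[{"hand":0.05,"slide":[-0.0015,0.0015,0.015],"turn":0},{"hand":0.05,"slide":[0,0,0.015],"turn":0},{"hand":0.05,"slide":[0,0,0.012],"turn":0},{"hand":0.05,"slide":[0,0,0.006],"turn":0},{"hand":0.05,"slide":[0,0,0],"turn":0}]' 20
python3 - <<'E'
from h import *
plan([.4597,.3758,.05],61.7)
S=snapshot('side')
save('s14.png',S['frame'],(230,230,330,305),8)
E
```

```text
clock: 12.68
tool_pos: [0.4599, 0.3768, 0.0495]
eef_rot: [0.857, 0.515, -0.0, 0.0]
contact_force: [0.1, 0.4, -0.1]
opening: 0.567
tcp [0.4599 0.3768 0.0495] yaw 62.03 tilt [-0.0007 -0.0006] F [ 0.13  0.43 -0.08] op 0.0499 clk 12.675
slide mm [-1.   0.3 -0.5] turn 0.33 q7 -0.42
```

View pics/s14.png

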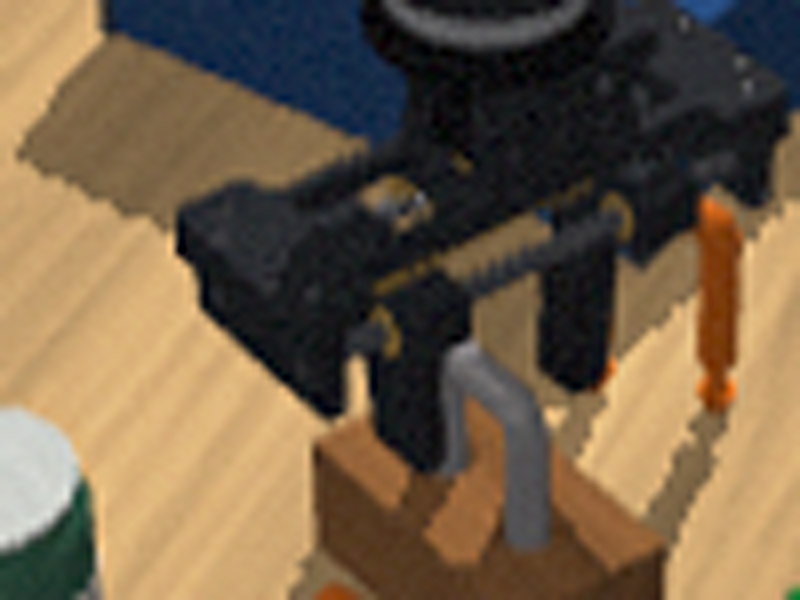

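Fingers stand either side of the crown. Closing at 45 N.

```bash
python3 -m creep '[{"hand":0.006,"slide":[0,0,0],"turn":0},{"hand":0.006,"slide":[0,0,0],"turn":0},{"hand":0.006,"slide":[0,0,0],"turn":0},{"hand":0.006,"slide":[0,0,0],"turn":0}]' 45
python3 -m creep '[{"hand":0.006,"slide":[0,0,0],"turn":0}]' 45
python3 - <<'E'
from h import *
plan([.4597,.3758,.05],61.7)
S=snapshot('side')
save('s15.png',S['frame'],(230,230,330,305),8)
E
```

```text
clock: 13.22
tool_pos: [0.4603, 0.3769, 0.0502]
eef_rot: [0.857, 0.515, 0.0, 0.0]
contact_force: [0.0, -0.2, 1.2]
opening: 0.147
clock: 13.35
tool_pos: [0.4603, 0.3769, 0.0502]
eef_rot: [0.857, 0.515, 0.0, 0.0]
contact_force: [0.5, 0.5, 1.2]
opening: 0.146
tcp [0.4603 0.3769 0.0502] yaw 62.02 tilt [ 0.0002 -0.    ] F [0.52 0.48 1.23] op 0.0129 clk 13.35
slide mm [-1.2 -0.   0.2] turn 0.32 q7 -0.42
```

View pics/s15.png

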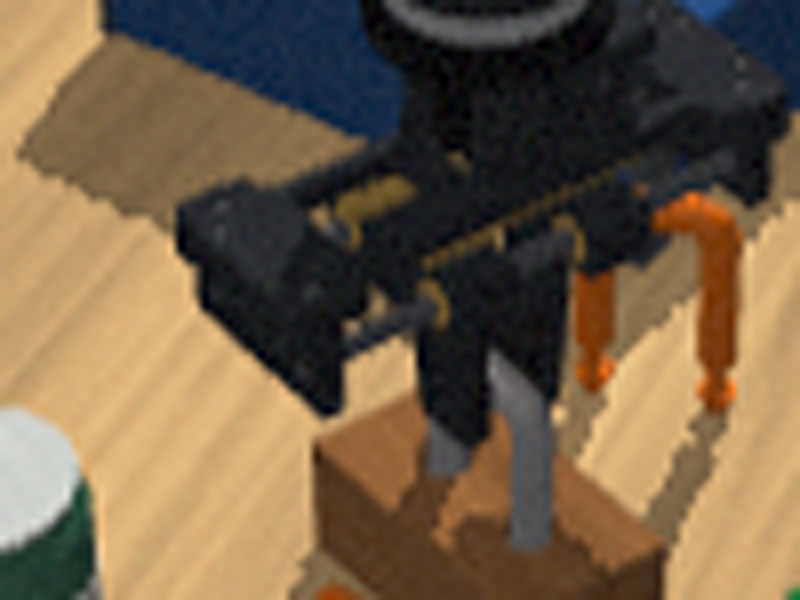

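Gripped (13 mm on the crown). Lifting straight up.

```bash
python3 -m creep '[{"hand":0.006,"slide":[0,0,-0.012],"turn":0},{"hand":0.006,"slide":[0,0,-0.03],"turn":0},{"hand":0.006,"slide":[0,0,-0.045],"turn":0},{"hand":0.006,"slide":[0,0,-0.05],"turn":0},{"hand":0.006,"slide":[0,0,-0.05],"turn":0}]' 45
python3 -m creep '[{"hand":0.006,"slide":[0,0,-0.006],"turn":-10.7},{"hand":0.006,"slide":[0,0,0],"turn":-6.2}]' 45
python3 - <<'E'
from h import *
plan([.535,-.084,.24],78.9)
S=snapshot('side');T=snapshot('top')
save('s16.png',S['frame'],(230,170,350,260),6);save('t16.png',T['frame'],(170,180,270,260),7)
E
```

```text
clock: 14.02
tool_pos: [0.4597, 0.3763, 0.2388]
eef_rot: [0.857, 0.515, -0.001, 0.0]
contact_force: [0.3, 0.3, -2.9]
opening: 0.147
clock: 14.28
tool_pos: [0.4602, 0.3768, 0.2446]
eef_rot: [0.771, 0.637, 0.001, 0.0]
contact_force: [0.3, -1.0, -4.2]
opening: 0.14
tcp [0.4602 0.3768 0.2446] yaw 79.16 tilt [0.0014 0.0005] F [ 0.27 -0.96 -4.2 ] op 0.0123 clk 14.275
slide mm [-438.5  160.1    4.5] turn 0.26 q7 0.04
```

View pics/s16.png

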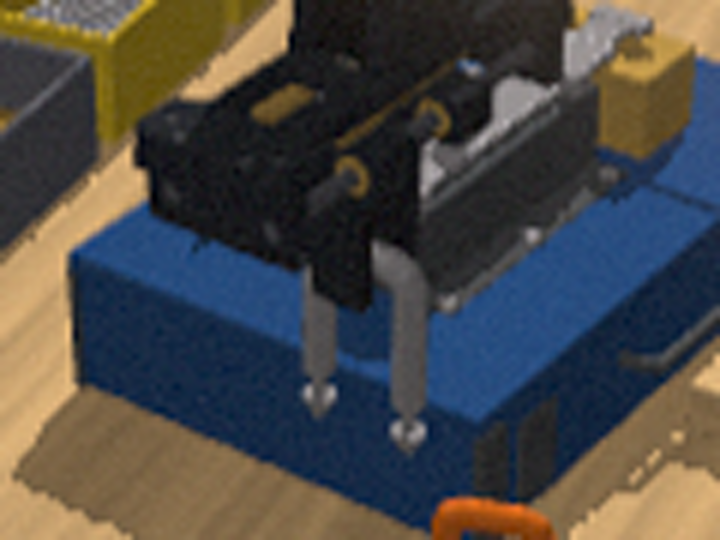

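Shackle is out and hanging level in the jaws, tips at crop (318,412) and (407,452). Checking its offset relative to the TCP.

```bash
cat > fit.py <<'E'
from h import *
np.set_printoptions(precision=4,suppress=True)
def tipfit(S,s,tips):
    from scipy.optimize import least_squares
    m=R.from_quat(s['eef_rot']).as_matrix(); y=m[:,1]
    # unknown offsets along tool y (crown), world z ; tool x fixed 0
    def pr(o,k): return proj(S,s['tool_pos']+o[0]*y+np.array([0,0,o[1]])+o[2]*m[:,0]+k*y)
    pa=[pr((0,-.042,0),k) for k in(-.022,.022)]; print('pred -.042:',*pa)
    t=np.array(sorted(tips,key=lambda a:a[0])); ks=(-.022,.022) if pa[0][0]<pa[1][0] else (.022,-.022)
    f=lambda o:np.r_[pr(o,ks[0])-t[0],pr(o,ks[1])-t[1],o[2]*100]
    r=least_squares(f,[0,-.042,0]);print('off y,z,x',r.x,'res',r.fun)
E
python3 - <<'E'
from fit import *
S=snapshot('side');s=get_state()
tipfit(S,s,[(283,238.9),(297.8,245.2)])
E
```

```text
pred -.042: [298.6292 244.2958] [283.9167 238.0739]
off y,z,x [ 0.0025 -0.0456  0.0002] res [ 0.0704  0.0389 -0.0671 -0.0399  0.0158]
```

```bash
python3 -m creep '[{"hand":0.006,"slide":[-0.03,0.011,0],"turn":0},{"hand":0.006,"slide":[-0.054,0.02,0],"turn":0},{"hand":0.006,"slide":[-0.054,0.02,0],"turn":0},{"hand":0.006,"slide":[-0.054,0.02,0],"turn":0},{"hand":0.006,"slide":[-0.054,0.02,0],"turn":0}]' 45
python3 -m creep '[{"hand":0.006,"slide":[-0.054,0.02,0],"turn":0},{"hand":0.006,"slide":[-0.054,0.02,0],"turn":0},{"hand":0.006,"slide":[-0.052,0.018,0],"turn":0},{"hand":0.006,"slide":[-0.032,0.011,0],"turn":0},{"hand":0.006,"slide":[0,0,0],"turn":0}]' 45
python3 - <<'E'
from h import *
plan([.535,-.084,.20],78.9)
S=snapshot('side');T=snapshot('top')
save('s17.png',S['frame'],(270,120,390,210),6);save('t17.png',T['frame'],(300,150,420,240),6)
E
```

```text
clock: 15.05
tool_pos: [0.5022, 0.116, 0.2431]
eef_rot: [0.773, 0.635, -0.0, 0.0]
contact_force: [0.8, 0.7, -2.3]
opening: 0.139
clock: 15.68
tool_pos: [0.5326, -0.0878, 0.2423]
eef_rot: [0.775, 0.632, -0.001, 0.0]
contact_force: [-0.5, 0.2, -2.8]
opening: 0.143
tcp [ 0.5326 -0.0878  0.2423] yaw 78.42 tilt [-0.0017 -0.0018] F [-0.47  0.23 -2.83] op 0.0126 clk 15.675
slide mm [ 4.2  1.6 42.3] turn -0.48 q7 0.79
```

View pics/s17.png

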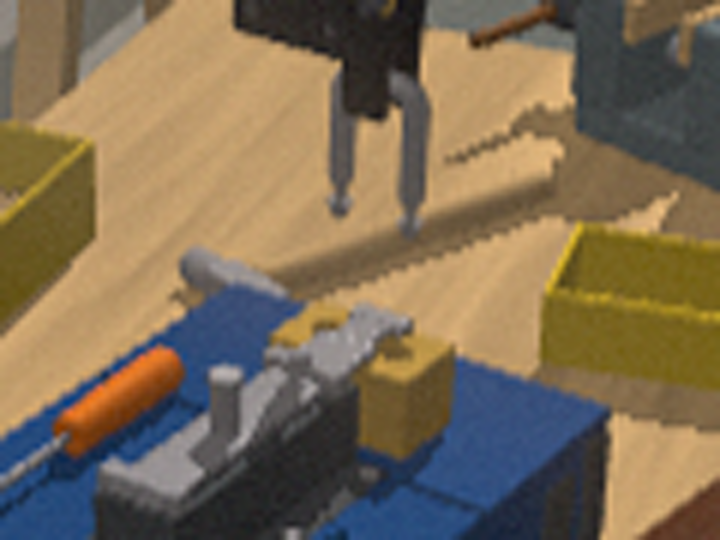

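View pics/t17.png

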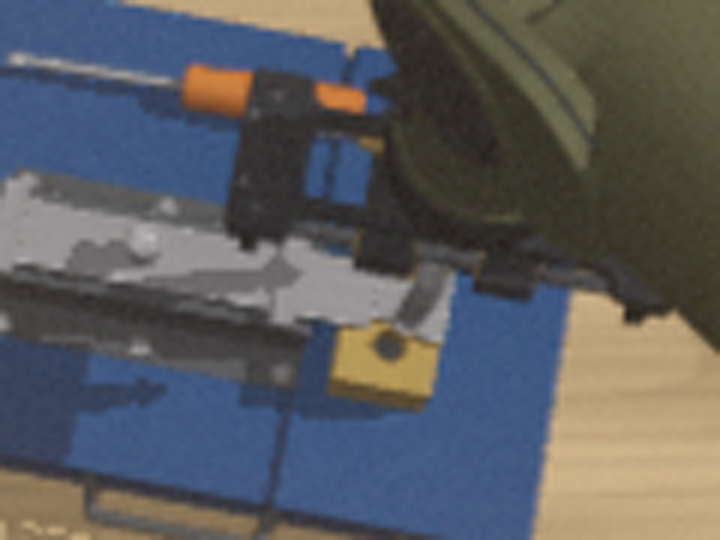

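Run:
```python
from fit import *
S=snapshot('side');s=get_state()
tipfit(S,s,[(326.7,155.0),(338.3,158.7)])
M=np.linalg.inv(S['camera_from_world']);o=M[:3,3]
def pl(uv,z):
    d=M[:3,:3]@np.linalg.inv(S['mtx'])@[*uv,1];return o+(z-o[2])/d[2]*d
a=pl((324.8,174.6),.133);b=pl((336,178.6),.133);print(a,b,(a+b)/2,np.linalg.norm(a-b))
yaw=np.radians(-11.1);x=np.array([np.cos(yaw),np.sin(yaw),0])
for k in(-.022,.022): print(proj(S,np.array([.535,-.084,.133])+k*x))
print(tri(S,(324.8,174.6),snapshot('top'),(367.4,193.4)))
save('s18.png',S['frame'],(305,140,355,190),12)
```

```text
pred -.042: [337.5874 159.1773] [325.8658 155.512 ]
off y,z,x [-0.0027 -0.0395 -0.0001] res [-0.0761  0.0181  0.074  -0.017  -0.0066]
[ 0.555 -0.084  0.133] [ 0.5122 -0.0742  0.133 ] [ 0.5336 -0.0791  0.133 ] 0.04394885352171687
[336.2594 177.7577]
[324.8344 173.9424]
(array([ 0.557 , -0.0901,  0.1295]), [np.float64(0.09698286092637913), np.float64(0.16722807846707216)])
```

View pics/s18.png

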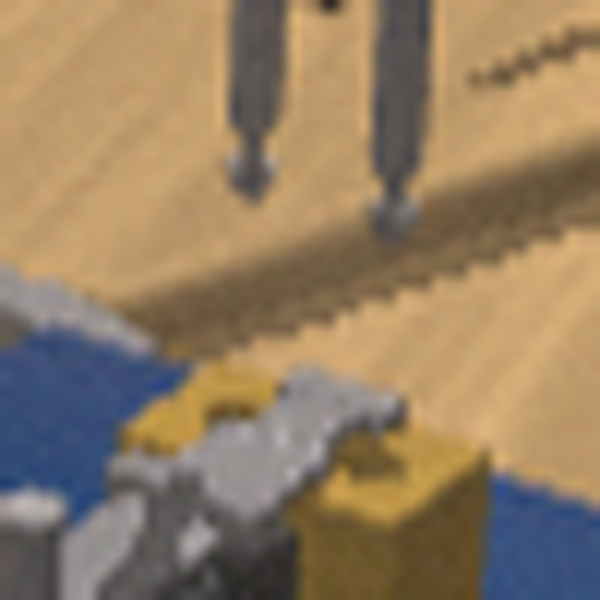

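```bash
python3 -m creep '[{"hand":0.006,"slide":[0.004,0.0015,0.015],"turn":-0.5},{"hand":0.006,"slide":[0,0,0.020],"turn":0},{"hand":0.006,"slide":[0,0,0.012],"turn":0},{"hand":0.006,"slide":[0,0,0],"turn":0},{"hand":0.006,"slide":[0,0,0],"turn":0}]' 45
python3 - <<'E'
from fit import *
plan([.535,-.0835,.19],78.9)
S=snapshot('side');T=snapshot('top');s=get_state()
m=R.from_quat(s['eef_rot']).as_matrix()
for z in (-.0445,):
  for k in(-.022,.022): print(proj(S,s['tool_pos']+[0,0,z]+k*m[:,1]), proj(S,np.r_[s['tool_pos'][:2],.133]+k*m[:,1]))
save('s19.png',S['frame'],(305,140,355,190),12)
save('t19.png',T['frame'],(340,170,400,230),10)
E
```

```text
clock: 16.5
tool_pos: [0.5357, -0.0797, 0.1965]
eef_rot: [0.769, 0.639, 0.0, 0.0]
contact_force: [0.6, 0.6, -3.1]
opening: 0.144
tcp [ 0.5357 -0.0797  0.1965] yaw 79.44 tilt [0.0009 0.0002] F [ 0.61  0.6  -3.13] op 0.0127 clk 16.5
slide mm [-3.9 -0.   6.5] turn 0.54 q7 0.73
[335.8273 173.0107] [335.5966 178.2625]
[324.2498 169.2547] [324.094  174.4666]
```

View pics/s19.png

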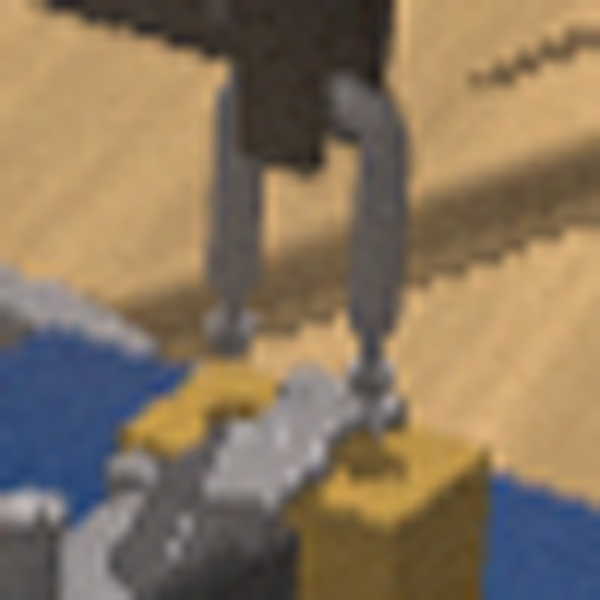

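View pics/t19.png

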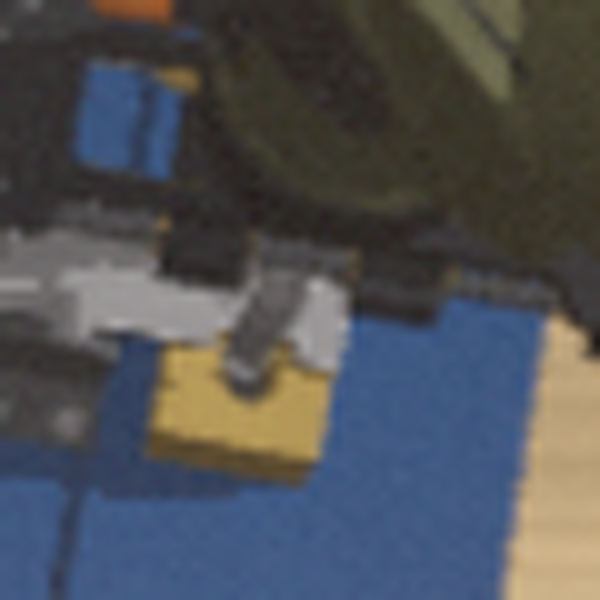

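Run:
```python
from fit import *
S=snapshot('side');T=snapshot('top');s=get_state()
m=R.from_quat(s['eef_rot']).as_matrix()
print(s['tool_pos'])
for k in(-.022,.022): print('tip T',proj(T,s['tool_pos']+[0,0,-.044]+k*m[:,1]),'at .133',proj(T,np.r_[s['tool_pos'][:2],.133]+k*m[:,1]))
def pl(P,uv,z):
    M=np.linalg.inv(P['camera_from_world']);o=M[:3,3]
    d=M[:3,:3]@np.linalg.inv(P['mtx'])@[*uv,1];return o+(z-o[2])/d[2]*d
a,b=pl(T,(367.4,193.4),.133),pl(T,(365,207.4),.133);print('T holes',a,b,(a+b)/2)
a,b=pl(S,(324.3,173.75),.133),pl(S,(336.25,178.5),.133);print('S holes',a,b,(a+b)/2)
```

```text
[ 0.5356 -0.0801  0.1966]
tip T [363.8384 205.6151] at .133 [363.2025 206.8656]
tip T [366.189  191.4359] at .133 [365.5201 192.9032]
T holes [ 0.5557 -0.0898  0.133 ] [ 0.5123 -0.0814  0.133 ] [ 0.534  -0.0856  0.133 ]
S holes [ 0.5587 -0.0887  0.133 ] [ 0.5117 -0.0751  0.133 ] [ 0.5352 -0.0819  0.133 ]
```

Both views agree on the lock centre at about (0.535,-0.084). Correcting 3.5 mm, then lowering while watching the force.

```bash
python3 -m creep '[{"hand":0.006,"slide":[-0.0035,0,0.004],"turn":0.5},{"hand":0.006,"slide":[0,0,0.004],"turn":0},{"hand":0.006,"slide":[0,0,0.004],"turn":0},{"hand":0.006,"slide":[0,0,0],"turn":0}]' 45
python3 -m creep '[{"hand":0.006,"slide":[0,0,0.003],"turn":0},{"hand":0.006,"slide":[0,0,0.003],"turn":0},{"hand":0.006,"slide":[0,0,0],"turn":0}]' 45
python3 - <<'E'
from fit import *
plan([.535,-.0837,.185],78.9)
S=snapshot('side')
save('s20.png',S['frame'],(305,140,355,190),12)
E
```

```text
clock: 17.2
tool_pos: [0.5343, -0.0835, 0.1837]
eef_rot: [0.772, 0.636, -0.0, -0.0]
contact_force: [0.5, -0.4, -2.9]
opening: 0.146
clock: 17.58
tool_pos: [0.5344, -0.0836, 0.1778]
eef_rot: [0.772, 0.636, -0.0, -0.0]
contact_force: [0.0, -0.6, -2.6]
opening: 0.143
tcp [ 0.5344 -0.0836  0.1778] yaw 78.92 tilt [-0.0005 -0.0001] F [ 0.04 -0.58 -2.59] op 0.0126 clk 17.575
slide mm [-0.   0.6 -7.2] turn 0.02 q7 0.7
```

View pics/s20.png

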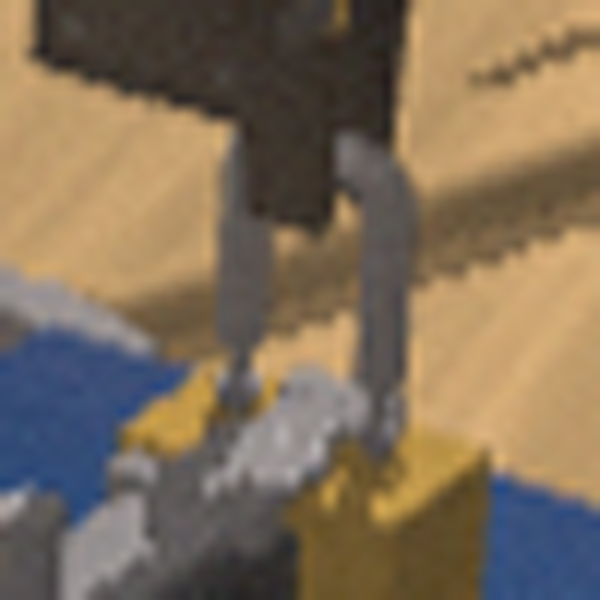

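Tips are at the hole mouths, crop (238,405) and (380,455), astride the bolt. Continuing down gently.

```bash
python3 -m creep '[{"hand":0.006,"slide":[0,0,0.003],"turn":0},{"hand":0.006,"slide":[0,0,0],"turn":0}]' 45
python3 -m creep '[{"hand":0.006,"slide":[0,0,0.003],"turn":0},{"hand":0.006,"slide":[0,0,0],"turn":0}]' 45
```

```text
clock: 17.88
tool_pos: [0.5345, -0.0836, 0.1749]
eef_rot: [0.772, 0.636, -0.0, -0.0]
contact_force: [0.0, 1.3, -3.6]
opening: 0.139
clock: 18.12
tool_pos: [0.5345, -0.0836, 0.1719]
eef_rot: [0.772, 0.636, -0.0, -0.0]
contact_force: [0.6, -1.5, -3.0]
opening: 0.142
```

```bash
python3 -m creep '[{"hand":0.006,"slide":[0,0,0.003],"turn":0},{"hand":0.006,"slide":[0,0,0],"turn":0}]' 45
python3 -m creep '[{"hand":0.006,"slide":[0,0,0.003],"turn":0},{"hand":0.006,"slide":[0,0,0],"turn":0}]' 45
```

```text
clock: 18.38
tool_pos: [0.5345, -0.0836, 0.1689]
eef_rot: [0.772, 0.636, -0.0, -0.0]
contact_force: [-0.0, 0.1, -3.1]
opening: 0.139
clock: 18.62
tool_pos: [0.5345, -0.0836, 0.1658]
eef_rot: [0.772, 0.636, -0.0, -0.0]
contact_force: [0.5, 0.5, -1.9]
opening: 0.145
```

Legs are in the holes (about 11 mm) with no lateral force. Continuing to feel.

```bash
python3 -m creep '[{"hand":0.006,"slide":[0,0,0.003],"turn":0},{"hand":0.006,"slide":[0,0,0],"turn":0}]' 45
python3 -m creep '[{"hand":0.006,"slide":[0,0,0.003],"turn":0},{"hand":0.006,"slide":[0,0,0],"turn":0}]' 45
```

```text
clock: 18.88
tool_pos: [0.5345, -0.0836, 0.1629]
eef_rot: [0.772, 0.636, -0.0, -0.0]
contact_force: [0.4, 0.1, -2.4]
opening: 0.144
clock: 19.12
tool_pos: [0.5347, -0.0835, 0.16]
eef_rot: [0.772, 0.636, -0.0, 0.0]
contact_force: [-0.2, -0.4, -3.6]
opening: 0.143
```

```bash
python3 -m creep '[{"hand":0.006,"slide":[0,0,0.003],"turn":0},{"hand":0.006,"slide":[0,0,0],"turn":0}]' 45
python3 -m creep '[{"hand":0.006,"slide":[0,0,0.003],"turn":0},{"hand":0.006,"slide":[0,0,0],"turn":0}]' 45
```

```text
clock: 19.38
tool_pos: [0.5348, -0.0835, 0.1573]
eef_rot: [0.772, 0.636, 0.0, 0.0]
contact_force: [0.2, -0.7, 1.2]
opening: 0.14
clock: 19.62
tool_pos: [0.5349, -0.0835, 0.1542]
eef_rot: [0.772, 0.636, 0.0, 0.0]
contact_force: [-0.7, -0.6, 2.2]
opening: 0.138
```

```bash
python3 -m creep '[{"hand":0.006,"slide":[0,0,0.002],"turn":0},{"hand":0.006,"slide":[0,0,0],"turn":0}]' 45
python3 -c "
from h import *
S=snapshot('side');save('s21.png',S['frame'],(305,140,355,190),12)"
```

```text
clock: 19.88
tool_pos: [0.5349, -0.0834, 0.1523]
eef_rot: [0.772, 0.636, 0.0, 0.0]
contact_force: [-0.5, -0.9, 3.8]
opening: 0.146
```

View pics/s21.png

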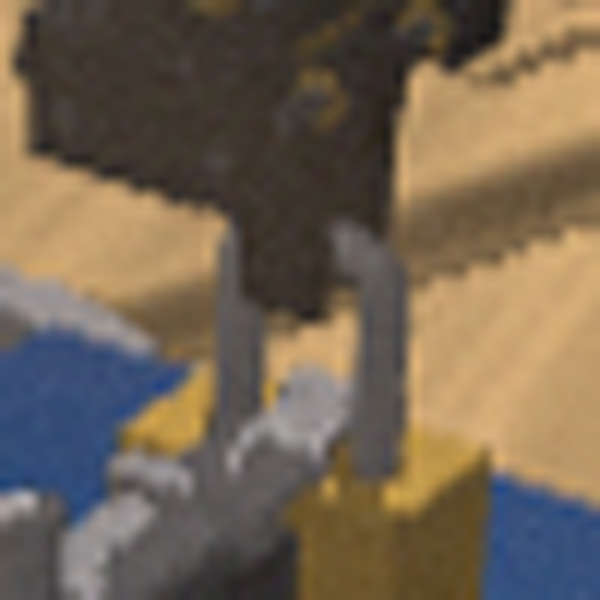

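Plunger met at tool z≈0.158, so the click should come near 0.140. Both legs are in the holes. Pressing in small steps.

```bash
python3 -m creep '[{"hand":0.006,"slide":[0,0,0.002],"turn":0},{"hand":0.006,"slide":[0,0,0.002],"turn":0},{"hand":0.006,"slide":[0,0,0],"turn":0}]' 50
python3 -m creep '[{"hand":0.006,"slide":[0,0,0.002],"turn":0},{"hand":0.006,"slide":[0,0,0],"turn":0}]' 50
```

```text
clock: 20.3
tool_pos: [0.535, -0.0834, 0.1484]
eef_rot: [0.772, 0.636, 0.0, 0.0]
contact_force: [-1.4, -0.4, 5.7]
opening: 0.144
clock: 20.55
tool_pos: [0.5349, -0.0834, 0.1463]
eef_rot: [0.772, 0.636, 0.0, 0.0]
contact_force: [-1.2, 0.1, 5.3]
opening: 0.143
```

```bash
python3 -m creep '[{"hand":0.006,"slide":[0,0,0.0015],"turn":0},{"hand":0.006,"slide":[0,0,0],"turn":0}]' 50
python3 -m creep '[{"hand":0.006,"slide":[0,0,0.001],"turn":0},{"hand":0.006,"slide":[0,0,0],"turn":0}]' 50
```

```text
clock: 20.8
tool_pos: [0.5349, -0.0834, 0.1449]
eef_rot: [0.772, 0.636, 0.0, 0.0]
contact_force: [-1.4, -0.2, 5.0]
opening: 0.143
clock: 21.05
tool_pos: [0.535, -0.0834, 0.144]
eef_rot: [0.772, 0.636, 0.0, 0.0]
contact_force: [-1.9, -0.7, 6.4]
opening: 0.139
```

```bash
python3 -m creep '[{"hand":0.006,"slide":[0,0,0.001],"turn":0},{"hand":0.006,"slide":[0,0,0],"turn":0}]' 50
python3 -m creep '[{"hand":0.006,"slide":[0,0,0.001],"turn":0},{"hand":0.006,"slide":[0,0,0],"turn":0}]' 50
```

```text
clock: 21.3
tool_pos: [0.535, -0.0834, 0.143]
eef_rot: [0.772, 0.636, 0.0, 0.0]
contact_force: [-0.4, -2.0, 6.5]
opening: 0.143
clock: 21.55
tool_pos: [0.5349, -0.0834, 0.1418]
eef_rot: [0.772, 0.636, 0.0, 0.0]
contact_force: [0.1, -0.6, 4.6]
opening: 0.146
```

```bash
python3 -m creep '[{"hand":0.006,"slide":[0,0,0.001],"turn":0},{"hand":0.006,"slide":[0,0,0],"turn":0}]' 50
python3 -m creep '[{"hand":0.006,"slide":[0,0,0.001],"turn":0},{"hand":0.006,"slide":[0,0,0],"turn":0}]' 50
```

```text
clock: 21.8
tool_pos: [0.535, -0.0834, 0.1409]
eef_rot: [0.772, 0.636, 0.0, 0.0]
contact_force: [-1.7, -0.9, 6.0]
opening: 0.143
clock: 22.05
tool_pos: [0.5351, -0.0834, 0.1401]
eef_rot: [0.772, 0.636, 0.0, 0.0]
contact_force: [-1.3, 0.2, 7.4]
opening: 0.141
```

```bash
python3 -m creep '[{"hand":0.006,"slide":[0,0,0.0005],"turn":0},{"hand":0.006,"slide":[0,0,0],"turn":0}]' 50
```

```text
clock: 22.3
tool_pos: [0.5352, -0.0834, 0.14]
eef_rot: [0.772, 0.636, 0.0, 0.001]
contact_force: [-2.1, -0.3, 11.2]
opening: 0.145
```

Force is rising as the pawl bevels ride up. Half-millimetre steps now.

```bash
python3 -m creep '[{"hand":0.006,"slide":[0,0,0.0005],"turn":0},{"hand":0.006,"slide":[0,0,0],"turn":0}]' 50
```

```text
clock: 22.55
tool_pos: [0.5354, -0.0833, 0.14]
eef_rot: [0.772, 0.636, 0.001, 0.001]
contact_force: [-1.1, -1.9, 14.2]
opening: 0.141
```

```bash
python3 -m creep '[{"hand":0.006,"slide":[0,0,0.0005],"turn":0},{"hand":0.006,"slide":[0,0,0],"turn":0}]' 50
```

```text
clock: 22.8
tool_pos: [0.5356, -0.0833, 0.1399]
eef_rot: [0.772, 0.636, 0.001, 0.001]
contact_force: [-2.8, -0.5, 17.0]
opening: 0.144
```

Position is stuck at 0.140 while the force rises, after a dip near 0.142. That fits click then hard stop. I'll test by backing off gently: if locked, the spring can't lift it past the pawl play.

```bash
python3 -m creep '[{"hand":0.006,"slide":[0,0,-0.002],"turn":0},{"hand":0.006,"slide":[0,0,0],"turn":0}]' 50
python3 -m creep '[{"hand":0.006,"slide":[0,0,-0.001],"turn":0},{"hand":0.006,"slide":[0,0,0],"turn":0}]' 50
python3 -m creep '[{"hand":0.006,"slide":[0,0,-0.001],"turn":0},{"hand":0.006,"slide":[0,0,0],"turn":0}]' 50
python3 -m creep '[{"hand":0.006,"slide":[0,0,-0.001],"turn":0},{"hand":0.006,"slide":[0,0,0],"turn":0}]' 50
```

```text
clock: 23.05
tool_pos: [0.5351, -0.0833, 0.1407]
eef_rot: [0.772, 0.636, 0.0, 0.0]
contact_force: [-1.0, -0.7, 5.7]
opening: 0.141
clock: 23.3
tool_pos: [0.535, -0.0833, 0.1414]
eef_rot: [0.772, 0.636, 0.0, 0.0]
contact_force: [-0.5, 0.5, 5.3]
opening: 0.142
clock: 23.55
tool_pos: [0.5346, -0.0834, 0.1419]
eef_rot: [0.772, 0.636, 0.0, -0.0]
contact_force: [0.6, 0.9, 0.5]
opening: 0.143
clock: 23.8
tool_pos: [0.5343, -0.0837, 0.1421]
eef_rot: [0.772, 0.636, -0.0, -0.001]
contact_force: [2.0, 0.6, -9.3]
opening: 0.139
```

It holds: pulling up meets resistance at 0.142 (Fz −9 N), so the pawls are engaged. I'll relax to neutral, release and lift away.

```bash
python3 -m creep '[{"hand":0.006,"slide":[0,0,0.001],"turn":0},{"hand":0.006,"slide":[0,0,0],"turn":0}]' 20
python3 -m creep '[{"hand":0.045,"slide":[0,0,0],"turn":0},{"hand":0.045,"slide":[0,0,0],"turn":0},{"hand":0.045,"slide":[0,0,0],"turn":0},{"hand":0.045,"slide":[0,0,0],"turn":0}]' 20
python3 -m creep '[{"hand":0.045,"slide":[0,0,-0.02],"turn":0},{"hand":0.045,"slide":[0,0,-0.04],"turn":0},{"hand":0.045,"slide":[0,0,-0.05],"turn":0},{"hand":0.045,"slide":[-0.05,0,-0.01],"turn":0},{"hand":0.045,"slide":[-0.05,0,0],"turn":0}]' 20
python3 -m creep '[{"hand":0.045,"slide":[-0.055,0,0],"turn":0},{"hand":0.045,"slide":[-0.055,0,0],"turn":0},{"hand":0.045,"slide":[-0.055,0,0],"turn":0},{"hand":0.045,"slide":[-0.03,0.0,0],"turn":0}]' 20
python3 - <<'E'
from h import *
plan([.535,-.0837,.185],78.9)
S=snapshot('side');T=snapshot('top')
save('s22.png',S['frame'],(230,130,390,250),5);save('t22.png',T['frame'],(170,130,410,290),3)
save('s22f.png',S['frame'])
np.set_printoptions(precision=4,suppress=True)
X=[]
for v in range(150,176):
  for u in range(318,345):
    p=back(S,(u,v),0)
    if abs(p[0]-.535)<.05 and abs(p[1]+.084)<.03: X.append(p)
print('max z near lock',np.sort(np.array(X)[:,2])[-8:])
for n in('shackle_mid','bolt_knob'):
  for P in(S,T): print(n,[(np.round(x['uv'],1),round(x['conf'],2)) for x in pinpoint(n,P)])
print('pred mid S at +0,+15',proj(S,[.535,-.084,.133]),proj(S,[.535,-.084,.148]))
E
```

```text
clock: 24.05
tool_pos: [0.5345, -0.0836, 0.1421]
eef_rot: [0.772, 0.636, -0.0, -0.0]
contact_force: [1.5, 0.9, -4.7]
opening: 0.151
clock: 24.55
tool_pos: [0.5347, -0.0835, 0.1423]
eef_rot: [0.772, 0.636, 0.0, 0.0]
contact_force: [-0.1, 0.0, -0.1]
opening: 0.512
clock: 25.18
tool_pos: [0.5164, -0.1821, 0.2652]
eef_rot: [0.771, 0.636, 0.001, 0.002]
contact_force: [-0.6, -0.9, 0.3]
opening: 0.506
clock: 25.68
tool_pos: [0.4766, -0.3765, 0.2632]
eef_rot: [0.773, 0.634, -0.0, 0.0]
contact_force: [0.7, 0.6, 0.2]
opening: 0.512
tcp [ 0.4766 -0.3765  0.2632] yaw 78.67 tilt [ 0.0003 -0.001 ] F [0.71 0.57 0.24] op 0.045 clk 25.675
slide mm [298.7  -0.3  77.9] turn -0.23 q7 1.36
max z near lock [0.1896 0.1896 0.1898 0.1898 0.1899 0.19   0.1905 0.1914]
shackle_mid [(array([312.5, 268.1]), 0.84), (array([332.1, 325.6]), 0.62), (array([327. , 173.1]), 0.55)]
shackle_mid [(array([189.4, 194.2]), 0.64), (array([184. , 238.1]), 0.45), (array([274.8, 279.6]), 0.44), (array([254.8, 232.4]), 0.42), (array([200.7, 275.3]), 0.41)]
bolt_knob [(array([307.5, 187.5]), 0.63)]
bolt_knob [(array([323.6, 191. ]), 0.67), (array([365.1, 193.2]), 0.54)]
pred mid S at +0,+15 [330.5117 175.8383] [330.665  171.7707]
```

View pics/s22.png

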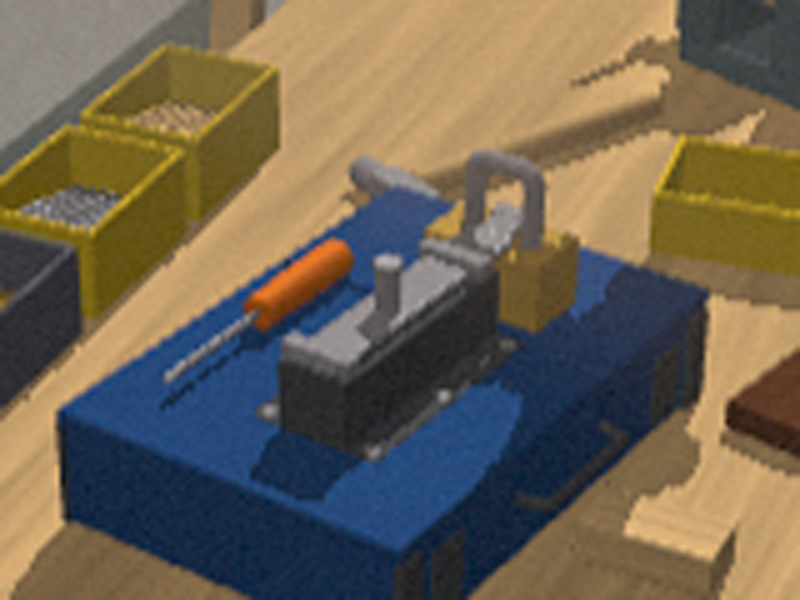

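View pics/t22.png

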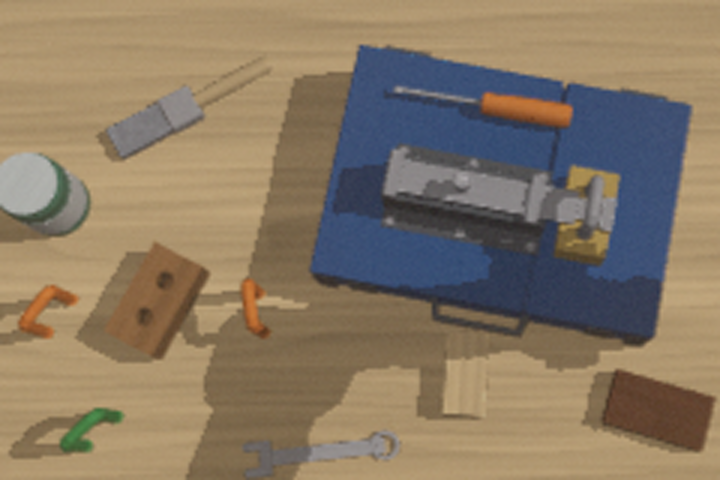

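View pics/s22f.png

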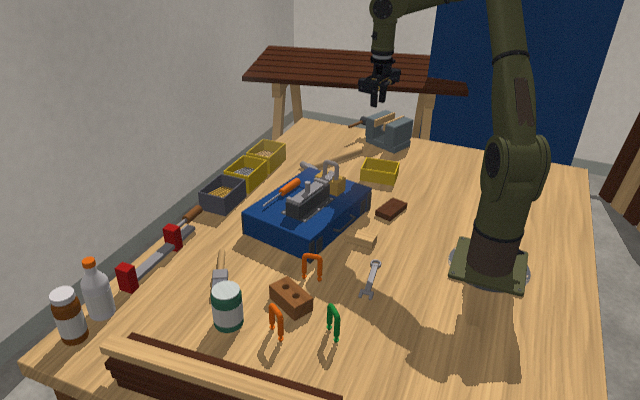

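The shackle stands astride the bolt, side crop (505,200), with its crown top at 0.190. That puts shackle_mid about 11.5 mm above the block, within the 0–15 mm range. The bolt is home, the rack is empty, and the bystanders are where they were. Handing in.

```bash
python3 -c "
from plant import *
print(finish_job())"
```

```text
the job is handed in; nothing more can be done
None
```

The chest is locked and the job is handed in at about 26 s. I slid the bolt by its knob to its stop. Then I took the grey steel shackle from the rack, stood it in the lock holes astride the bolt and pressed it down until it clicked.

**Last checks**
- **Force and click:** the highest force reading was 17 N (about 20 N once the shackle's weight is added), below the 35 N limit. The dip at the click was small, from 6.5 to 4.6 N, close to the sensor noise.
- **Hold:** because that dip was weak, I confirmed the lock by pulling up on the shackle. It held against about 9 N and stayed down after release.
- **Position:** the crown top stands at z ≈ 0.190, so `shackle_mid` is about 11.5 mm above the block (allowed 0–15 mm).
- **Bolt and surroundings:** the bolt's waist leaves both holes free, and no bystander looks moved in the final pictures. The gripper is clear of everything.

**What disagreed**
- The fingertips were really about 30 mm higher than the reported TCP and the text imply. My first grasp of the knob therefore closed just above it on nothing. I measured the offset in the camera images and corrected for it.
- The network's labels for the knob and shackle were sometimes wrong; for example, it ranked the coloured look-alikes above the real shackle. I checked positions against the pictures and depth instead.

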